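# Set out two samples beside the reference

## Robot

A 6-joint arm with a two-finger parallel gripper is mounted at the origin on a cart in front of the work surface, level with it; the furniture and walls round the work are solid. World frame = base frame: x ahead of the robot, y to its left, z up, the work surface at z = 0. Lengths are in m, angles in degrees, forces in N, time in s.
With the tool pointing down it reaches from about 0.4 to 0.825 m from the base axis. Payload 7 kg.
Tool frame: the origin (TCP) lies on the front face of the gripper's body, between the roots of the fingers; the fingertips stand 66 mm ahead of it and the grasp point (between the pads) lies 47 mm ahead of it; z points along the fingers, y is the line along which they close (so a half turn about z gives the same grasp; the last joint's range is limited). The gripper opens to 88 mm and grips with 3 to 60 N. Pads are 19 mm wide; open, the fingers measure 130 mm over their backs; the gripper's body (78 mm by 193 mm) begins 47 mm behind the grasp point.
Start: joints at [87.324, 20.546, 0.682, 0, -70.136, -16.507], TCP at [0.222, 0.637, 0.292] pointing down, gripper open.
Joint ranges: [-176.03, 176.03], [-82.01, 121.73], [-58.28, 71.71], [-173.87, 95.51], [-174.79, -0.11], [-173.66, 173.66]. Speed limits (degrees/s): [136.94, 136.94, 172.46, 180, 180, 180].

## Interface

Orientations are given as [roll, pitch, yaw] about the fixed x, y, z axes, in that order (R = Rz(yaw) Ry(pitch) Rx(roll)).
In Python, from plant import ctrl gives the robot as it stands.
- The arm moves only by the tool send_rows, never from a script. Its argument "deltas" is a list of rows, each a list of 2 entries, a list of its own where there are three numbers: the shift along the tool's x, y, z each as a share of 800 mm, from -1 to 1, then the turn about the tool's z as a share of 90 degrees, from -1 to 1. A call has exactly 5 rows; each row is the pose to reach, as a shift and turn from the pose commanded when the call began, along the tool's axes at that moment; what a row does not reach only later rows make up. A row lasts 1/12 s, in which the tool goes at most 41.7 mm and 7.16 degrees, less where a joint would pass 70% of its speed; a pose out of reach is approached as far as the arm can. A call with a number of a shift or a turn outside -1 to 1 is refused whole. A call with a gripper value outside its range is refused whole. "gripper" is the opening, from 0 (shut) to 1 (fully open), set as the call begins (left out, the last holds). The fingers move at their own pace and stop on an object; the grip force is fixed at half the most. Time passes only in rows, so rows that repeat a pose let the fingers close, or fill a call up. It gives the time, the measured TCP pose, the force, the opening and the grip force at its end, in the units of the state.
- ctrl.get_obs(): the state, without advancing time (a new reading comes with each control period).
- ctrl.snapshot(name): name is "scene" or "top"; returns a dict with "color" (420x560x3 uint8, red, green, blue), "vertical_fov" (degrees; the focal length in pixels is half the picture's height over the tangent of half this angle, whatever the lens; pixels are square), "cx", "cy" (the principal point, pixels), "k1" (the pictures are not rectified: a ray, as slopes to the right and down, at radius r is drawn at 1 + k1 r^2 times it, then the intrinsics apply), "rvec" (rotation vector, rad) and "tvec" (3), from world to camera coordinates, as OpenCV has them. Camera axes: x right, y down, z forward; pixel columns grow to the right and rows downward; lengths in m; the calibration is good to about 2 mm. A picture is of the moment at which its call begins. There is no depth.
- ctrl.close_job(): hands the job in; it is judged then, once.
Trained networks look in a picture, given as the dict that the camera call returned (one of the last four; its "shot" number tells which), for a name from the list of things; names that differ only in an ending like _2 or _b are one class to them, and where a whole thing is asked for, a point or a joint stands for the part that bears it (a point fixed in the world has none). Each returns a list of dicts, best first, with "conf" (0 to 1); they miss things now and then, are a little off and sometimes report something else, mostly with a low value. They report only what shows in the picture. A call takes as long as a camera call.
- ctrl.boxes_of(picture, thing): "xy" ([column, row] as shares, 0 to 1, of the picture: columns of its width, rows of its height, amid what is visible of it).
- ctrl.cut_out(picture, thing): "pixels" (420x560 bool, what is visible of it) and "xy" ([column, row] as shares, 0 to 1, of the picture: columns of its width, rows of its height, amid what is visible of it).
The state is a dict: "clock": time; "joint_pos": joint angles; "qvel": joint speeds; "tau": joint torques, N m; "tool_pos": TCP position; "orientation": TCP orientation; "force": force on the tool from outside, world axes, zero at the start; "moment": the same for the moment, N m; "opening": finger opening in m; "gripper_force": force on a finger pad.
Only numpy, scipy, OpenCV 4.12 (cv2) and the standard library are available. Lean on these libraries where they do the work, as an engineer would, in place of code of your own. Each camera call takes 0.05 s, during which the arm holds its last target. There are 200 camera calls.

## Task

Set out two samples as the reference stands on the red strip: the black-lidded amber jar in the middle of the front place (nearer you) of the blue strip with the grey metal cup behind it on the rear place, and the blue-lidded green jar in the same way at the front of the yellow strip with the dropper bottle behind it. Then stand the brass weight upright in the middle of the amber jar's lid to hold it down. Leave the white-lidded jar and the black bottle standing where they are.

Things in the scene. Friction and masses are not known exactly. Their poses are not given: they have to be found in the camera images.
- amber_jar_mid (a point): amber-orange sample jar with a black screw lid, round, 54 mm across (body 52 mm), 65 mm high, lid flat, its lower edge 51 mm up; stands upright, 0.11 kg. Point on its axis half-way up (32.5 mm above its underside); z up
- green_jar_mid (a point): green sample jar with a blue screw lid, round, 49 mm across (body 47 mm), 58 mm high, lid's lower edge 46 mm up; stands upright, 0.17 kg. Point on its axis half-way up (29 mm above its underside); z up
- cup_mid (a point): grey metal density cup: round barrel 36 mm across up to 90 mm, then a flange 54 mm across and 10 mm thick, then a stub 22 mm across, 114 mm high over all; stands upright, 0.22 kg. Point on its axis half-way up (57 mm above its underside); z up
- dropper_mid (a point): amber dropper bottle with a black collar and a black rubber bulb, round, body 39 mm across up to about 60 mm, collar 25 mm across from 66 to 83 mm up, bulb 14 mm across above it, 109 mm high over all; stands upright, 0.07 kg. Point on its axis half-way up (54.5 mm above its underside); z up
- weight_mid (a point): brass calibration weight, a cylinder 29 mm across and 30 mm high with a knob 16 mm across above it, 44 mm high over all, 0.2 kg; stands upright. Point on its axis half-way up (22 mm above its underside); z up
- blue_strip: blue plastic strip, 176 x 74 x 6 mm, fixed flat on the worktop, two round places marked by white rings 66 mm across. Origin: centre of its underside; z up; x along it, away from the robot (turned up to 0.12 rad). Middle of the front place (nearer the robot): x = -45 mm, y = 0; of the rear place: x = +45 mm, y = 0; upper face z = 6 mm
- yellow_strip: yellow plastic strip, 176 x 74 x 6 mm, fixed flat on the worktop, two round places marked by white rings 66 mm across. Origin: centre of its underside; z up; x along it, away from the robot (turned up to 0.12 rad). Middle of the front place (nearer the robot): x = -45 mm, y = 0; of the rear place: x = +45 mm, y = 0; upper face z = 6 mm
- red_strip: red plastic strip, 176 x 74 x 6 mm, fixed flat on the worktop, two round places marked by white rings 66 mm across. Origin: centre of its underside; z up; x along it, away from the robot (turned up to 0.12 rad). Middle of the front place (nearer the robot): x = -45 mm, y = 0; of the rear place: x = +45 mm, y = 0; upper face z = 6 mm. White-lidded jar on its front, black bottle on its rear place
- white_jar_mid (a point): beige sample jar with a white lid, 57 mm across, 67 mm high, loose, standing on the front place of the red strip: the reference sample, to be left alone. Point on its axis half-way up
- black_bottle_mid (a point): small black bottle with a blue band and a pale label, 48 mm across, 112 mm high, loose, standing on the rear place of the red strip: to be left alone. Point on its axis half-way up

How it is judged (in metres and radians):
At the end, for the whole second after the job is handed in: Amber jar front and metal cup rear on the blue strip, green jar front and dropper rear on the yellow, each within 15 mm (along, across) of its place's middle; weight on the amber lid within 12 mm of its middle; all upright (0.15 rad), at rest; white jar and black bottle within 12 mm of their start (x of amber_jar_mid in the frame of blue_strip between -0.06 and -0.03 m and y of amber_jar_mid in the frame of blue_strip between -0.015 and 0.015 m and z of amber_jar_mid in the frame of blue_strip between 0.0335 and 0.0435 m and x of cup_mid in the frame of blue_strip between 0.03 and 0.06 m and y of cup_mid in the frame of blue_strip between -0.015 and 0.015 m and z of cup_mid in the frame of blue_strip between 0.058 and 0.068 m and x of green_jar_mid in the frame of yellow_strip between -0.06 and -0.03 m and y of green_jar_mid in the frame of yellow_strip between -0.015 and 0.015 m and z of green_jar_mid in the frame of yellow_strip between 0.03 and 0.04 m and x of dropper_mid in the frame of yellow_strip between 0.03 and 0.06 m and y of dropper_mid in the frame of yellow_strip between -0.015 and 0.015 m and z of dropper_mid in the frame of yellow_strip between 0.0555 and 0.0655 m and horizontal distance between weight_mid and amber_jar_mid below 0.012 m and height (world z) of weight_mid between 0.087 and 0.099 m and angle between each of amber_jar_mid, green_jar_mid, cup_mid, dropper_mid, weight_mid's own z axis and vertical below 0.15 rad and linear speed of each of amber_jar, green_jar, cup, dropper, weight below 0.02 m/s and distance of each of white_jar_mid, black_bottle_mid from where it was at the start of the episode below 0.012 m); the robot touches nothing.
It fails at once if the white-lidded reference jar or the black bottle is knocked over (angle between any of white_jar_mid, black_bottle_mid's own z axis and vertical above 0.5 rad).
It also fails if it takes over 144 s, if anything falls off the work surface, if the arm or the gripper's body presses on something with over 40 N, if the wrist force passes 120 N, or if a joint passes its speed limit or range.

## Working session

There is one attempt and no reset: what is moved stays moved. The work goes in short steps, Python scripts to look and compute and a tool call to move; the robot and the scene stay as the last step left them, time stands still between calls to the robot, and variables do not carry over. Pictures are saved under pics/ and viewed, at most 14 in all, crops included, and the job is handed in when it is done.

Besides the shell and the picture viewer there is one more tool, called after "Call:" as name(argument=value, ...) on one line, values as JSON. send_rows: Moves the arm, as the interface text tells. Shift numbers are shares of 800 mm and turn numbers shares of 90 degrees, none past 1 either way. Its arguments: {"type":"object","properties":{"deltas":{"type":"array","items":{"type":"array"}},"gripper":{"type":"number"}},"required":["deltas"]}

```bash
mkdir -p pics; ls
python3 - <<'E'
from plant import ctrl
import cv2
o=ctrl.get_obs();print({k:o[k] for k in('clock','tool_pos','orientation','opening')})
for n in('scene','top'):
    p=ctrl.snapshot(n);cv2.imwrite(f'pics/{n}0.png',p['color'][:,:,::-1])
    print({k:v for k,v in p.items() if k!='color'})
    for t in 'amber_jar_mid green_jar_mid cup_mid dropper_mid weight_mid blue_strip yellow_strip red_strip white_jar_mid black_bottle_mid'.split():
        print(t,[(round(d['conf'],2),[round(d['xy'][0]*560),round(d['xy'][1]*420)]) for d in ctrl.boxes_of(p,t)][:3])
E
```

```text
pics
{'clock': 0.0, 'tool_pos': array([0.22168737, 0.63715321, 0.29119915]), 'orientation': array([ 1.79902026e+02, -7.66269242e-03, -1.91926720e+01]), 'opening': 0.08771027181288946}
{'vertical_fov': 49.525367754479326, 'cx': 274.4805334734451, 'cy': 201.83798486983744, 'k1': 0.008588506935979083, 'rvec': array([ 2.07796307, -1.00642592,  0.44147914]), 'tvec': array([-0.33828365,  0.30810261,  0.90696885]), 'shot': 1}
amber_jar_mid [(0.91, [198, 150])]
green_jar_mid [(0.66, [221, 159])]
cup_mid [(0.7, [162, 169]), (0.55, [339, 258])]
dropper_mid []
weight_mid [(0.52, [234, 218])]
blue_strip [(0.76, [342, 261])]
yellow_strip [(0.74, [386, 291])]
red_strip [(0.66, [300, 240]), (0.36, [165, 167])]
white_jar_mid [(0.92, [284, 233])]
black_bottle_mid [(0.86, [305, 209])]
{'vertical_fov': 53.5040018062048, 'cx': 274.6405932430701, 'cy': 199.50060404915317, 'k1': -0.017877771743619743, 'rvec': array([ 2.15426925, -2.10011308,  0.1801356 ]), 'tvec': array([-0.00161379,  0.50941516,  1.17173444]), 'shot': 2}
amber_jar_mid [(0.76, [160, 163]), (0.58, [196, 164])]
green_jar_mid [(0.65, [196, 163]), (0.35, [358, 208])]
cup_mid [(0.69, [162, 214])]
dropper_mid [(0.76, [207, 226])]
weight_mid [(0.41, [258, 219])]
blue_strip [(0.63, [352, 208])]
yellow_strip [(0.9, [399, 206])]
red_strip [(0.65, [303, 202])]
white_jar_mid [(0.66, [356, 206]), (0.62, [311, 216])]
black_bottle_mid [(0.83, [309, 186])]
```

View pics/scene0.png

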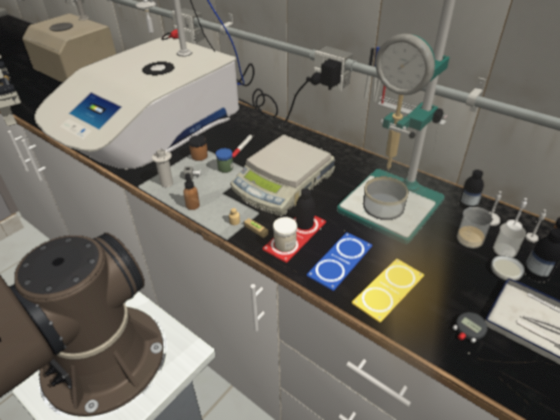

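View pics/top0.png

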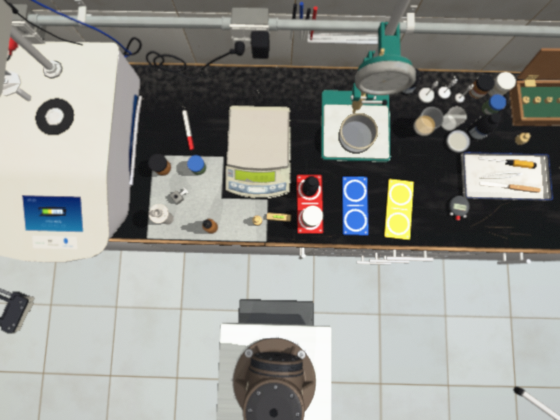

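The scene view shows the amber jar at (198,150), green at (223,160), cup at (162,168), dropper at (192,193), weight at (234,216). The blue and yellow strips are empty at (342,261) and (388,290). The top view agrees: cup at about (158,214), with a small metal clamp at (180,195).

```bash
cat > h.py <<'E'
import numpy as np, cv2
from scipy.optimize import least_squares
PROF={'amber_jar_mid':[(0,26),(51,26),(51,27),(65,27)],'green_jar_mid':[(0,23.5),(46,23.5),(46,24.5),(58,24.5)],
'cup_mid':[(0,18),(90,18),(90,27),(100,27),(100,11),(114,11)],'dropper_mid':[(0,19.5),(60,19.5),(66,12.5),(83,12.5),(84,7),(109,7)],
'weight_mid':[(0,14.5),(30,14.5),(30,8),(44,8)],'white_jar_mid':[(0,28.5),(67,28.5)],'black_bottle_mid':[(0,24),(80,24),(112,12)]}
def proj(p,X):
    f=210/np.tan(np.radians(p['vertical_fov']/2))
    K=np.array([[f,0,p['cx']],[0,f,p['cy']],[0,0,1.]])
    return cv2.projectPoints(np.asarray(X,float).reshape(-1,1,3),p['rvec'],p['tvec'],K,np.array([p['k1'],0,0,0,0.]))[0][:,0]
def ray(p,uv,z):
    f=210/np.tan(np.radians(p['vertical_fov']/2))
    K=np.array([[f,0,p['cx']],[0,f,p['cy']],[0,0,1.]])
    n=cv2.undistortPoints(np.asarray(uv,float).reshape(-1,1,2),K,np.array([p['k1'],0,0,0,0.]))[:,0]
    R=cv2.Rodrigues(p['rvec'])[0];c=-R.T@p['tvec'];d=np.c_[n,np.ones(len(n))]@R
    return c+d*((z-c[2])/d[:,2])[:,None]
def sil(p,name,xy,z0):
    a=np.linspace(0,2*np.pi,32);P=[]
    for h,r in PROF[name]:P.append(np.c_[xy[0]+r/1e3*np.cos(a),xy[1]+r/1e3*np.sin(a),np.full(32,z0+h/1e3)])
    m=np.zeros((420*4,560*4),np.uint8)
    for i in range(len(P)-1):
        q=proj(p,np.vstack(P[i:i+2]));cv2.fillConvexPoly(m,cv2.convexHull(np.round(q*4+1.5).astype(np.int32)),1)
    ys,xs=np.nonzero(m);return np.array([(xs.mean()-1.5)/4,(ys.mean()-1.5)/4]),len(xs)/16
def best(ctrl,p,name,near=None):
    L=ctrl.cut_out(p,name)
    if near is not None: L=[d for d in L if np.hypot(*(np.array(d['xy'])*[560,420]-near))<15]
    if not L: return None
    ys,xs=np.nonzero(L[0]['pixels']);return np.array([xs.mean(),ys.mean()]),len(xs),L[0]['conf']
def fit(name,obs,z0,x0):
    """obs: list of (picture, centroid)"""
    f=lambda v:np.concatenate([sil(p,name,v,z0)[0]-c for p,c in obs])
    r=least_squares(f,x0,diff_step=0.01,x_scale=.01);return r.x,r.fun
def strip(ctrl,p,name):
    L=ctrl.cut_out(p,name)
    m=L[0]['pixels'].astype(np.uint8);ys,xs=np.nonzero(m)
    X=ray(p,np.c_[xs,ys],.006)[:,:2]
    return cv2.minAreaRect((X*1000).astype(np.float32)),X.mean(0),len(xs),L[0]['conf']
E
cat > m.py <<'E'
from plant import ctrl
from h import *
S={n:ctrl.snapshot(n) for n in('scene','top')}
for t in PROF:
    z0=.006 if t[:5] in('white','black') else 0
    obs=[];s=''
    for n,p in S.items():
        b=best(ctrl,p,t)
        if b is None: continue
        g=ray(p,b[0],z0+PROF[t][-1][0]/2e3)[0,:2]
        v,_=fit(t,[(p,b[0])],z0,g)
        s+=f' | {n} c{b[0].round(1)} conf{b[2]:.2f} area{b[1]}/{sil(p,t,v,z0)[1]:.0f} xy{v.round(4)}';obs.append((p,b[0]))
    print(t,s)
    if len(obs)==2:
        v,r=fit(t,obs,z0,v);print('    both',v.round(4),r.round(1))
for t in('blue_strip','yellow_strip','red_strip'):
    for n,p in S.items():
        try:print(t,n,strip(ctrl,p,t))
        except Exception as e:print(t,n,e)
E
python3 m.py
```

```text
amber_jar_mid  | scene c[197.8 147.4] conf0.64 area384/437 xy[0.608  0.3619] | top c[158.8 164.4] conf0.89 area333/388 xy[0.6083 0.3603]
    both [0.608 0.361] [ 0.2  0.1 -0.2  0.1]
green_jar_mid  | scene c[225.  159.9] conf0.92 area365/375 xy[0.6131 0.2502] | top c[196.6 164.5] conf0.78 area286/300 xy[0.6117 0.2477]
    both [0.612  0.2486] [ 0.1  0.4 -0.3 -0.1]
cup_mid  | scene c[163.1 166.8] conf0.86 area490/550 xy[0.4515 0.3356] | top c[160.3 214.7] conf0.67 area353/383 xy[0.452  0.3334]
    both [0.4515 0.3341] [ 0.3  0.1 -0.2  0.1]
dropper_mid  | scene c[190.2 193.4] conf0.56 area410/454 xy[0.4289 0.2027]
weight_mid  | scene c[339.  260.3] conf0.73 area1687/219 xy[ 0.4888 -0.2351]
white_jar_mid  | scene c[284.7 234.2] conf0.61 area703/780 xy[ 0.4618 -0.0953] | top c[311.3 216.3] conf0.66 area329/377 xy[ 0.4625 -0.0958]
    both [ 0.4622 -0.0955] [ 0.1 -0.  -0.1  0.1]
black_bottle_mid  | scene c[304.9 209.2] conf0.76 area665/732 xy[ 0.5524 -0.0895] | top c[309.8 185.9] conf0.74 area252/312 xy[ 0.5511 -0.0901]
    both [ 0.5516 -0.09  ] [-0.   0.2 -0.  -0.2]
blue_strip scene (((5
[... 280 characters left out ...]
354, -0.22824227]), 1482, 0.63)
yellow_strip scene (((496.6935119628906, -361.7088317871094), (72.19763946533203, 180.2274169921875), 85.28773498535156), array([ 0.49196711, -0.36166745]), 2042, 0.82)
yellow_strip top (((497.73126220703125, -362.6358337402344), (78.63431549072266, 182.11485290527344), 84.32288360595703), array([ 0.49747049, -0.36154274]), 1476, 0.66)
red_strip scene (((504.17340087890625, -92.17961120605469), (179.9314727783203, 76.17789459228516), 1.1682651042938232), array([ 0.48693134, -0.10582944]), 690, 0.64)
red_strip top (((506.01153564453125, -90.91471862792969), (177.2860870361328, 76.66175079345703), 1.8506945371627808), array([ 0.50037153, -0.08665089]), 721, 0.7)
```

Run:
```python
from plant import ctrl
from h import *
S={n:ctrl.snapshot(n) for n in('scene','top')}
a=S['scene']['color'][60:210,120:270];b=S['top']['color'][100:250,110:260]
cv2.imwrite('pics/crop1.png',cv2.resize(np.hstack([a,b]),(800,400),interpolation=cv2.INTER_CUBIC)[:,:,::-1])
print(ray(S['top'],[[128,150],[133,150],[138,150],[142,150]],0).round(3)[:,:2], ray(S['top'],[[128,150],[133,150],[138,150]],.15).round(3)[:,:2])
for n,p,c in(('scene',S['scene'],(234,216)),('top',S['top'],(258,219))):
    for t in('weight_mid','dropper_mid'):
        print(n,t,[(d['conf'],np.array(d['xy'])*[560,420],d['pixels'].sum()) for d in ctrl.cut_out(p,t)],ray(p,[c],.022))
p=S['top'];print(ray(p,[[207,226],[209,227]],.0545))
for uv in((203,141),(215,141)):print(uv,ray(S['scene'],[uv],0),ray(S['scene'],[uv],.1))
```

```text
[[0.662 0.471]
 [0.662 0.455]
 [0.663 0.44 ]
 [0.663 0.427]] [[0.618 0.414]
 [0.618 0.401]
 [0.618 0.387]]
scene weight_mid [(0.59, array([230.888, 216.72 ]), np.int64(156)), (0.25, array([387.912, 287.112]), np.int64(2113))] [[0.44946449 0.06293752 0.022     ]]
scene dropper_mid [(0.95, array([190.512, 196.602]), np.int64(429)), (0.36, array([222.88 , 158.886]), np.int64(349))] [[0.44946449 0.06293752 0.022     ]]
top weight_mid [(0.67, array([255.024, 219.702]), np.int64(83))] [[0.45363473 0.05912785 0.022     ]]
top dropper_mid [(0.74, array([209.328, 225.204]), np.int64(160))] [[0.45363473 0.05912785 0.022     ]]
[[0.42555803 0.20313977 0.0545    ]
 [0.42283077 0.19724748 0.0545    ]]
(203, 141) [[0.67844703 0.41722004 0.        ]] [[0.57482973 0.29332385 0.1       ]]
(215, 141) [[ 7.02520654e-01  3.85246137e-01 -1.11022302e-16]] [[0.59593794 0.26528852 0.1       ]]
```

View pics/crop1.png

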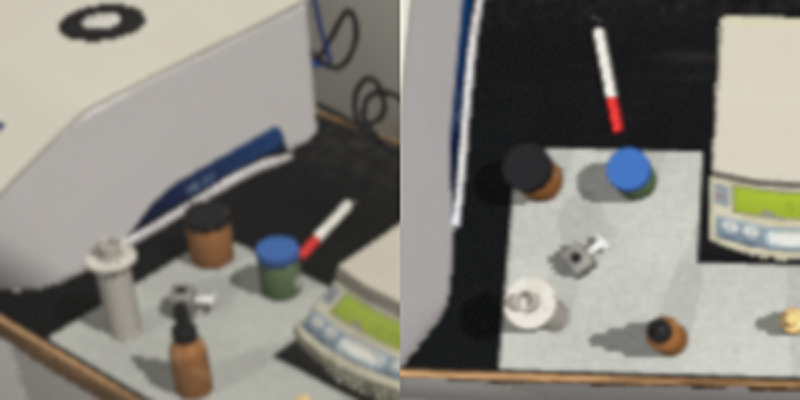

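The crops show the amber jar well clear of the centrifuge wall (~80 mm). A pen tip lies behind the green jar and a small clamp between the jars and the cup. I'll use yaw -90 so the fingers close along world x.

Call:
send_rows(deltas=[[[0.025,0.032,-0.01],0],[[0.05,0.064,-0.02],0],[[0.076,0.095,-0.03],0],[[0.102,0.127,-0.04],0],[[0.127,0.159,-0.05],0]], gripper=0.85)

```text
clock: 2.92
tool_pos: [0.2763, 0.4825, 0.3325]
orientation: [-180.0, -0.0, -19.2]
force: [0.8, 0.3, 0.9]
opening: 0.0747
gripper_force: 0.0
```

Call:
send_rows(deltas=[[[0.025,0.032,0],0.078],[[0.05,0.064,0],0.156],[[0.076,0.095,0],0.234],[[0.102,0.127,0],0.312],[[0.127,0.159,0],0.39]])

```text
clock: 3.33
tool_pos: [0.3304, 0.3289, 0.3325]
orientation: [-180.0, 0.0, -54.6]
force: [1.1, -0.5, -0.2]
opening: 0.0745
gripper_force: 0.0
```

Call:
send_rows(deltas=[[[0,0,0],0.079],[[0,0,0],0.158],[[0,0,0],0.237],[[0,0,0],0.316],[[0,0,0],0.396]])

```text
clock: 3.75
tool_pos: [0.3302, 0.3302, 0.3324]
orientation: [-180.0, 0.0, -90.3]
force: [-0.6, -0.6, -1.0]
opening: 0.0745
gripper_force: 0.0
```

```bash
cat > to.py <<'E'
import sys
from plant import ctrl
import numpy as np
# usage: to.py x y z [x y z ...]  (TCP targets; prints cumulative tool-axis shares from the present pose)
o=ctrl.get_obs();P=np.array(o['tool_pos']);y=np.radians(o['orientation'][2])
print('t',round(o['clock'],2),'pos',P.round(4),'rpy',np.round(o['orientation'],2),'open',round(o['opening'],4),'gf',o['gripper_force'],'F',np.round(o['force'],1))
R=np.array([[np.cos(y),np.sin(y),0],[np.sin(y),-np.cos(y),0],[0,0,-1]])
a=list(map(float,sys.argv[1:]))
for i in range(0,len(a),3):
    T=np.array(a[i:i+3]);print(T,((T-P)@R/.8).round(4),'len',np.linalg.norm(T-P).round(3));P=T
print('turn to -90:',round((np.degrees(y)+90)/90,3))
E
python3 to.py .607 .360 .30 .607 .360 .089
python3 - <<'E'
from plant import ctrl
from h import *
S={n:ctrl.snapshot(n) for n in('scene','top')}
for t,near in(('dropper_mid',((190,195),(208,226))),('weight_mid',((232,217),(256,220)))):
    obs=[]
    for (n,p),q in zip(S.items(),near):
        b=best(ctrl,p,t,q)
        if b is None: print(t,n,'none');continue
        v,_=fit(t,[(p,b[0])],0,ray(p,b[0],.03)[0,:2]);obs.append((p,b[0]));print(t,n,b,sil(p,t,v,0)[1],v.round(4))
    if len(obs)==2:print(fit(t,obs,0,v))
E
```

```text
t 3.75 pos [0.3302 0.3302 0.3324] rpy [-1.7999e+02  4.0000e-02 -9.0250e+01] open 0.0745 gf 0.0 F [-0.6 -0.6 -1. ]
[0.607 0.36  0.3  ] [-0.0387 -0.3458  0.0406] len 0.28
[0.607 0.36  0.089] [0.     0.     0.2638] len 0.211
turn to -90: -0.003
dropper_mid scene (array([190.61136364, 193.51818182]), 440, 0.72) 449.75 [0.429  0.2013]
dropper_mid top (array([209.40983607, 225.63387978]), 183, 0.6) 196.125 [0.4291 0.1996]
(array([0.42876565, 0.20026268]), array([ 0.22213754,  0.1924898 , -0.24434927,  0.08330921]))
weight_mid scene (array([233.8590604 , 217.01342282]), 149, 0.48) 179.875 [0.4497 0.0641]
weight_mid top (array([256.66666667, 220.11904762]), 84, 0.51) 91.25 [0.4509 0.0631]
(array([0.45027992, 0.06381676]), array([ 0.23150481, -0.06433586, -0.19751303,  0.21737318]))
```

Call:
send_rows(deltas=[[[-0.004,-0.035,0],0],[[-0.008,-0.069,0],0],[[-0.012,-0.104,0],0],[[-0.015,-0.138,0],0],[[-0.019,-0.173,0],0]])

```text
clock: 4.47
tool_pos: [0.4698, 0.346, 0.332]
orientation: [180.0, -0.0, -89.7]
force: [0.3, 0.5, 0.0]
opening: 0.0747
gripper_force: 0.0
```

Call:
send_rows(deltas=[[[-0.004,-0.035,0.01],0],[[-0.008,-0.069,0.02],0],[[-0.012,-0.104,0.03],0],[[-0.016,-0.138,0.05],0],[[-0.02,-0.173,0.07],-0.003]])

```text
clock: 4.88
tool_pos: [0.6084, 0.3625, 0.2758]
orientation: [-180.0, 0.0, -89.5]
force: [-0.4, -0.6, 0.7]
opening: 0.0745
gripper_force: 0.0
```

```bash
python3 to.py .607 .360 .16 .607 .360 .078
```

```text
t 4.88 pos [0.6084 0.3625 0.2758] rpy [-1.7996e+02  3.0000e-02 -8.9460e+01] open 0.0745 gf 0.0 F [-0.4 -0.6  0.7]
[0.607 0.36  0.16 ] [0.0031 0.0018 0.1447] len 0.116
[0.607 0.36  0.078] [0.     0.     0.1025] len 0.082
turn to -90: 0.006
```

Call:
send_rows(deltas=[[[0.001,0,0.04],0],[[0.001,0,0.08],0],[[0.002,0,0.12],0],[[0.002,0,0.145],0],[[0.002,0,0.16],0]])

```text
clock: 5.3
tool_pos: [0.6058, 0.3596, 0.1443]
orientation: [179.8, -0.2, -89.5]
force: [0.2, -0.8, -0.1]
opening: 0.0744
gripper_force: 0.0
```

Call:
send_rows(deltas=[[[0,0,0.025],0],[[0,0,0.05],0],[[0,0,0.07],0],[[0,0,0.085],0],[[0,0,0.087],0]])

```text
clock: 5.72
tool_pos: [0.6062, 0.3601, 0.0764]
orientation: [179.9, -0.1, -89.6]
force: [0.2, 0.6, -0.3]
opening: 0.0745
gripper_force: 0.0
```

Call:
send_rows(deltas=[[[0,0,0],0],[[0,0,0],0],[[0,0,0],0],[[0,0,0],0],[[0,0,0],0]], gripper=0.4)

```text
clock: 6.13
tool_pos: [0.6073, 0.3611, 0.0799]
orientation: [-179.9, 0.1, -89.6]
force: [-0.7, -0.3, 4.2]
opening: 0.0523
gripper_force: 30.0
```

Call:
send_rows(deltas=[[[0,0,0],0],[[0,0,0],0],[[0,0,0],0],[[0,0,0],0],[[0,0,0],0]])

```text
clock: 6.55
tool_pos: [0.6073, 0.3611, 0.0799]
orientation: [-179.9, 0.1, -89.6]
force: [-1.3, 0.6, 6.3]
opening: 0.0527
gripper_force: 30.0
```

Call:
send_rows(deltas=[[[0,0,-0.03],0],[[0,0,-0.08],0],[[0,0,-0.13],0],[[0,0,-0.18],0],[[0,0,-0.22],0]])

```text
clock: 6.97
tool_pos: [0.6071, 0.3606, 0.2579]
orientation: [-179.9, 0.1, -89.6]
force: [1.2, 0.5, -0.8]
opening: 0.0526
gripper_force: 30.0
```

Call:
send_rows(deltas=[[[0.03,0.007,-0.01],0],[[0.07,0.017,-0.02],0],[[0.11,0.028,-0.03],0],[[0.15,0.038,-0.03],0],[[0.19,0.048,-0.03],0]])

```text
clock: 7.38
tool_pos: [0.5688, 0.207, 0.279]
orientation: [-180.0, 0.0, -89.6]
force: [1.2, 0.2, -1.2]
opening: 0.0526
gripper_force: 30.0
```

Call:
send_rows(deltas=[[[0.04,0.01,0],0],[[0.08,0.02,0],0],[[0.12,0.03,0],0],[[0.16,0.04,0],0],[[0.2,0.05,0],0]])

```text
clock: 7.8
tool_pos: [0.5296, 0.0466, 0.2785]
orientation: [180.0, 0.0, -89.6]
force: [0.5, -0.5, -1.9]
opening: 0.0521
gripper_force: 30.0
```

Call:
send_rows(deltas=[[[0.04,0.01,0],0],[[0.08,0.02,0],0],[[0.12,0.03,0],0],[[0.16,0.04,0],0],[[0.2,0.05,0],0]])

```text
clock: 8.22
tool_pos: [0.4906, -0.1136, 0.2786]
orientation: [-180.0, 0.0, -89.6]
force: [1.0, -0.1, -1.1]
opening: 0.0525
gripper_force: 30.0
```

```bash
python3 to.py .460 -.2293 .28 .46 -.2293 .087;python3 - <<'E'
from plant import ctrl
from h import *
p=ctrl.snapshot('top');cv2.imwrite('pics/t2.png',cv2.resize(p['color'][100:260,180:440],(780,480))[:,:,::-1])
for n in('blue_strip','yellow_strip'):
  for k in('scene',):
    q=ctrl.snapshot(k);print(n,strip(ctrl,q,n))
E
```

```text
t 8.22 pos [ 0.4906 -0.1136  0.2786] rpy [-1.7999e+02  2.0000e-02 -8.9610e+01] open 0.0525 gf 30.001939237117767 F [ 1.  -0.1 -1.1]
[ 0.46   -0.2293  0.28  ] [ 0.1444  0.0393 -0.0017] len 0.12
[ 0.46   -0.2293  0.087 ] [0.     0.     0.2412] len 0.193
turn to -90: 0.004
blue_strip (((502.8448486328125, -229.67852783203125), (177.8275604248047, 74.51481628417969), 0.631264865398407), array([ 0.49846257, -0.23049862]), 1684, 0.69)
yellow_strip (((496.3145751953125, -361.9917907714844), (76.235595703125, 178.7009735107422), 84.11471557617188), array([ 0.49254926, -0.36181262]), 2139, 0.89)
```

View pics/t2.png

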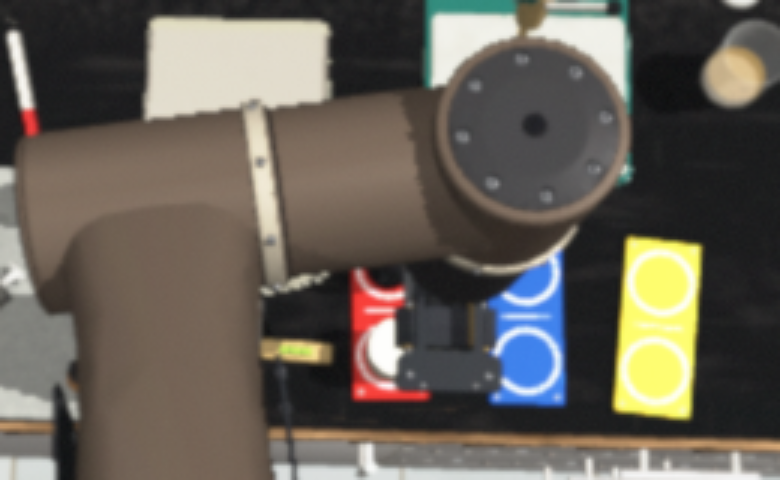

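Call:
send_rows(deltas=[[[0.035,0.01,0],0],[[0.07,0.02,0],0],[[0.105,0.03,0.01],0],[[0.135,0.038,0.02],0],[[0.1445,0.0395,0.04],0]])

```text
clock: 8.88
tool_pos: [0.4613, -0.2293, 0.2475]
orientation: [-179.9, -0.1, -89.6]
force: [1.0, -0.9, -1.0]
opening: 0.0525
gripper_force: 30.0
```

Call:
send_rows(deltas=[[[0,0,0.04],0],[[0,0,0.08],0],[[0,0,0.12],0],[[0,0,0.145],0],[[0,0,0.16],0]])

```text
clock: 9.3
tool_pos: [0.4601, -0.2267, 0.1157]
orientation: [179.8, 0.0, -89.5]
force: [-0.2, -0.8, -0.6]
opening: 0.0525
gripper_force: 30.0
```

```bash
python3 to.py .46 -.2293 .086
```

```text
t 9.3 pos [ 0.4601 -0.2267  0.1157] rpy [ 1.7979e+02  4.0000e-02 -8.9550e+01] open 0.0525 gf 30.000945031642914 F [-0.2 -0.8 -0.6]
[ 0.46   -0.2293  0.086 ] [0.0033 0.0001 0.0372] len 0.03
turn to -90: 0.005
```

Call:
send_rows(deltas=[[[0,0,0.012],0],[[0,0,0.022],0],[[0,0,0.031],0],[[0,0,0.037],0],[[0,0,0.04],0]])

```text
clock: 9.72
tool_pos: [0.4611, -0.2278, 0.0863]
orientation: [-180.0, -0.0, -89.6]
force: [-1.1, -0.2, -1.9]
opening: 0.0526
gripper_force: 30.0
```

Call:
send_rows(deltas=[[[0,0,0],0],[[0,0,0],0],[[0,0,0],0],[[0,0,0],0],[[0,0,0.0],0]])

```text
clock: 10.13
tool_pos: [0.461, -0.2281, 0.087]
orientation: [-180.0, -0.0, -89.6]
force: [0.7, -1.1, -0.6]
opening: 0.0524
gripper_force: 30.0
```

Call:
send_rows(deltas=[[[0,0,0.001],0],[[0,0,0.002],0],[[0,0,0.002],0],[[0,0,0.002],0],[[0,0,0.002],0]])

```text
clock: 10.55
tool_pos: [0.4608, -0.228, 0.0849]
orientation: [180.0, 0.0, -89.6]
force: [0.7, 0.2, -1.6]
opening: 0.0525
gripper_force: 30.0
```

Call:
send_rows(deltas=[[[0,0,0],0],[[0,0,0],0],[[0,0,0],0],[[0,0,0],0],[[0,0,0.0],0]], gripper=0.8)

```text
clock: 10.97
tool_pos: [0.4609, -0.228, 0.085]
orientation: [-180.0, -0.0, -89.6]
force: [-0.5, 0.3, 0.3]
opening: 0.0697
gripper_force: 0.0
```

Call:
send_rows(deltas=[[[0,0,-0.02],0],[[0,0,-0.06],0],[[0,0,-0.11],0],[[0,0,-0.16],0],[[0,0,-0.21],0]])

```text
clock: 11.38
tool_pos: [0.4603, -0.2279, 0.2549]
orientation: [180.0, 0.0, -89.6]
force: [1.8, -0.3, -0.6]
opening: 0.07
gripper_force: 0.0
```

```bash
python3 to.py .612 .2486 .26
```

```text
t 11.38 pos [ 0.4603 -0.2279  0.2549] rpy [179.98   0.   -89.61] open 0.07 gf 0.0 F [ 1.8 -0.3 -0.6]
[0.612  0.2486 0.26  ] [-0.5944 -0.1937 -0.0064] len 0.5
turn to -90: 0.004
```

Call:
send_rows(deltas=[[[-0.04,-0.013,0],0],[[-0.08,-0.026,0],0],[[-0.12,-0.039,0],0],[[-0.16,-0.052,0],0],[[-0.2,-0.065,0],0]])

```text
clock: 11.8
tool_pos: [0.5118, -0.0662, 0.2533]
orientation: [-180.0, 0.0, -89.6]
force: [-0.5, 0.1, 0.0]
opening: 0.0702
gripper_force: 0.0
```

Call:
send_rows(deltas=[[[-0.04,-0.013,0],0],[[-0.08,-0.026,0],0],[[-0.12,-0.039,0],0],[[-0.16,-0.052,0],0],[[-0.2,-0.065,0],0]])

```text
clock: 12.22
tool_pos: [0.5628, 0.0944, 0.2531]
orientation: [-180.0, 0.0, -89.6]
force: [0.1, -1.1, -0.5]
opening: 0.0701
gripper_force: 0.0
```

Call:
send_rows(deltas=[[[-0.04,-0.013,0],0],[[-0.08,-0.026,0],0],[[-0.12,-0.039,0],0],[[-0.16,-0.052,0],0],[[-0.194,-0.064,0],0]])

```text
clock: 12.63
tool_pos: [0.6131, 0.2504, 0.2528]
orientation: [180.0, 0.0, -89.6]
force: [0.4, -0.1, -0.2]
opening: 0.0703
gripper_force: 0.0
```

Call:
send_rows(deltas=[[[0,0,0.02],0],[[0,0,0.06],0],[[0,0,0.09],0],[[0,0,0.11],0],[[0,0,0.12],0]])

```text
clock: 13.05
tool_pos: [0.6116, 0.2477, 0.1539]
orientation: [179.8, -0.1, -89.6]
force: [-1.6, -0.8, 0.3]
opening: 0.0701
gripper_force: 0.0
```

```bash
python3 to.py .612 .2486 .077
```

```text
t 13.05 pos [0.6116 0.2477 0.1539] rpy [ 1.7979e+02 -1.2000e-01 -8.9630e+01] open 0.0701 gf 0.0 F [-1.6 -0.8  0.3]
[0.612  0.2486 0.077 ] [-0.0012 -0.0005  0.0962] len 0.077
turn to -90: 0.004
```

Call:
send_rows(deltas=[[[0,0,0.03],0],[[0,0,0.06],0],[[0,0,0.08],0],[[0,0,0.092],0],[[0,0,0.097],0]])

```text
clock: 13.47
tool_pos: [0.6125, 0.2479, 0.0782]
orientation: [179.9, -0.1, -89.6]
force: [-0.7, 0.3, 0.4]
opening: 0.0703
gripper_force: 0.0
```

Call:
send_rows(deltas=[[[0,0,0],0],[[0,0,0],0],[[0,0,0],0],[[0,0,0],0],[[0,0,0],0]], gripper=0.35)

```text
clock: 13.88
tool_pos: [0.613, 0.2485, 0.0806]
orientation: [-179.9, 0.0, -89.6]
force: [-2.5, 0.5, 5.1]
opening: 0.0476
gripper_force: 30.0
```

Call:
send_rows(deltas=[[[0,0,0],0],[[0,0,0],0],[[0,0,0],0],[[0,0,0],0],[[0,0,0],0]])

```text
clock: 14.3
tool_pos: [0.613, 0.2485, 0.0806]
orientation: [-179.9, 0.0, -89.6]
force: [-3.3, -0.2, 6.4]
opening: 0.0475
gripper_force: 30.0
```

Call:
send_rows(deltas=[[[0,0,-0.03],0],[[0,0,-0.08],0],[[0,0,-0.13],0],[[0,0,-0.18],0],[[0,0,-0.22],0]])

```text
clock: 14.72
tool_pos: [0.6132, 0.2483, 0.2589]
orientation: [-179.9, 0.1, -89.6]
force: [0.7, 0.5, -1.5]
opening: 0.0475
gripper_force: 30.0
```

Call:
send_rows(deltas=[[[0.03,0.008,-0.01],0],[[0.07,0.018,-0.02],0],[[0.11,0.029,-0.03],0],[[0.15,0.039,-0.03],0],[[0.19,0.05,-0.03],0]])

```text
clock: 15.13
tool_pos: [0.5734, 0.0948, 0.2801]
orientation: [-179.9, 0.0, -89.6]
force: [0.1, -0.3, -1.7]
opening: 0.0474
gripper_force: 30.0
```

Call:
send_rows(deltas=[[[0.04,0.0105,0],0],[[0.08,0.021,0],0],[[0.12,0.032,0],0],[[0.16,0.042,0],0],[[0.2,0.052,0],0]])

```text
clock: 15.55
tool_pos: [0.5325, -0.0657, 0.2796]
orientation: [-180.0, 0.0, -89.6]
force: [1.1, 0.1, -2.4]
opening: 0.0473
gripper_force: 30.0
```

Call:
send_rows(deltas=[[[0.04,0.0105,0],0],[[0.08,0.021,0],0],[[0.12,0.032,0],0],[[0.16,0.042,0],0],[[0.2,0.052,0],0]])

```text
clock: 15.97
tool_pos: [0.492, -0.226, 0.2796]
orientation: [-180.0, 0.0, -89.6]
force: [1.6, -0.3, -2.0]
opening: 0.0471
gripper_force: 30.0
```

```bash
python3 to.py .4522 -.358 .28;python3 - <<'E'
from plant import ctrl
from h import *
p=ctrl.snapshot('scene');q=ctrl.snapshot('top');cv2.imwrite('pics/s3.png',cv2.resize(np.hstack([p['color'][:,160:],q['color'][:,160:]]),(800,420))[:,:,::-1])
b=best(ctrl,p,'amber_jar_mid');print(b,fit('amber_jar_mid',[(p,b[0])],.006,(.46,-.229)))
E
```

```text
t 15.97 pos [ 0.492  -0.226   0.2796] rpy [-1.7995e+02  1.0000e-02 -8.9610e+01] open 0.0471 gf 30.001004934310913 F [ 1.6 -0.3 -2. ]
[ 0.4522 -0.358   0.28  ] [ 0.1647  0.0509 -0.0005] len 0.138
turn to -90: 0.004
(array([331.16375839, 259.37449664]), 745, 0.93) (array([ 0.46164944, -0.22956707]), array([0.00815296, 0.01115318]))
```

View pics/s3.png

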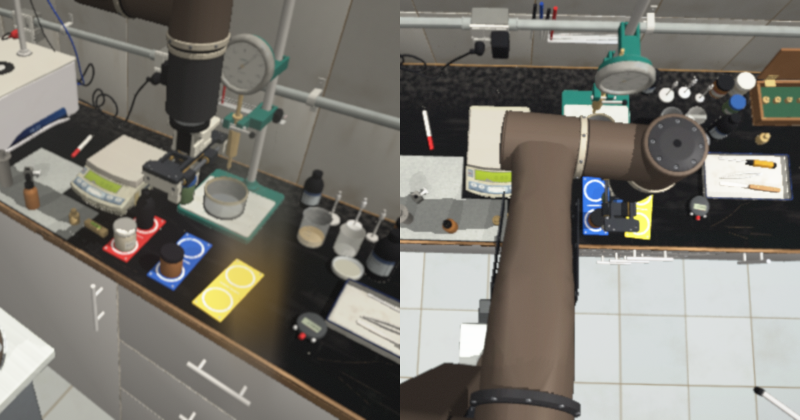

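Call:
send_rows(deltas=[[[0.04,0.012,0],0],[[0.08,0.025,0],0],[[0.12,0.037,0.01],0],[[0.155,0.048,0.02],0],[[0.165,0.051,0.04],0]])

```text
clock: 16.53
tool_pos: [0.4529, -0.3595, 0.2485]
orientation: [-179.9, -0.1, -89.7]
force: [1.0, 0.6, -1.9]
opening: 0.0476
gripper_force: 30.0
```

Call:
send_rows(deltas=[[[0,0,0.04],0],[[0,0,0.08],0],[[0,0,0.12],0],[[0,0,0.145],0],[[0,0,0.16],0]])

```text
clock: 16.95
tool_pos: [0.452, -0.3555, 0.1164]
orientation: [179.8, 0.1, -89.6]
force: [0.1, 0.7, -1.3]
opening: 0.0473
gripper_force: 30.0
```

Call:
send_rows(deltas=[[[0,0,0.012],0],[[0,0,0.022],0],[[0,0,0.031],0],[[0,0,0.037],0],[[0,0,0.04],0]])

```text
clock: 17.37
tool_pos: [0.4531, -0.3567, 0.0872]
orientation: [-180.0, -0.0, -89.6]
force: [-0.1, -0.6, -1.4]
opening: 0.0469
gripper_force: 30.0
```

Call:
send_rows(deltas=[[[0,0,0.001],0],[[0,0,0.002],0],[[0,0,0.003],0],[[0,0,0.003],0],[[0,0,0.003],0]])

```text
clock: 17.78
tool_pos: [0.453, -0.3569, 0.0853]
orientation: [-180.0, -0.0, -89.6]
force: [-0.3, 0.6, -2.2]
opening: 0.0471
gripper_force: 30.0
```

```bash
python3 to.py .4522 -.358 .0856
```

```text
t 17.78 pos [ 0.453  -0.3569  0.0853] rpy [-1.7997e+02 -1.0000e-02 -8.9620e+01] open 0.0471 gf 29.999865889549255 F [-0.3  0.6 -2.2]
[ 0.4522 -0.358   0.0856] [ 0.0013  0.001  -0.0004] len 0.001
turn to -90: 0.004
```

Call:
send_rows(deltas=[[[0,0,0],0],[[0,0,0],0],[[0,0,0],0],[[0,0,0],0],[[0,0,0.0],0]], gripper=0.8)

```text
clock: 18.2
tool_pos: [0.453, -0.3569, 0.0851]
orientation: [-180.0, -0.0, -89.6]
force: [-0.1, 1.0, -0.2]
opening: 0.0691
gripper_force: 0.0
```

Call:
send_rows(deltas=[[[0,0,-0.02],0],[[0,0,-0.06],0],[[0,0,-0.11],0],[[0,0,-0.16],0],[[0,0,-0.21],0.004]])

```text
clock: 18.62
tool_pos: [0.4525, -0.3567, 0.2548]
orientation: [180.0, 0.0, -90.0]
force: [1.1, -0.4, 0.0]
opening: 0.0706
gripper_force: 0.0
```

Call:
send_rows(deltas=[[[-0.04,0,-0.01],0],[[-0.08,0,-0.02],0],[[-0.12,0,-0.03],0],[[-0.16,0,-0.03],0],[[-0.2,0,-0.03],0]])

```text
clock: 19.03
tool_pos: [0.4527, -0.1956, 0.2777]
orientation: [-179.9, -0.0, -90.0]
force: [1.2, 0.0, -0.3]
opening: 0.0703
gripper_force: 0.0
```

Call:
send_rows(deltas=[[[-0.045,0,0],0],[[-0.09,0,0],0],[[-0.135,0,0],0],[[-0.18,0,0],0],[[-0.225,0,0],0]])

```text
clock: 19.45
tool_pos: [0.4523, -0.0152, 0.2773]
orientation: [-180.0, 0.0, -90.0]
force: [1.3, -0.0, -0.5]
opening: 0.0702
gripper_force: 0.0
```

Call:
send_rows(deltas=[[[-0.045,0,0],0],[[-0.09,0,0],0],[[-0.135,0,0],0],[[-0.18,0,0],0],[[-0.225,0,0],0]])

```text
clock: 19.87
tool_pos: [0.4522, 0.165, 0.2773]
orientation: [-180.0, 0.0, -90.0]
force: [0.9, 0.2, 0.3]
opening: 0.0702
gripper_force: 0.0
```

```bash
python3 to.py .4515 .3341 .27 .4515 .3341 .142
```

```text
t 19.87 pos [0.4522 0.165  0.2773] rpy [-1.7996e+02  3.0000e-02 -8.9950e+01] open 0.0702 gf 0.0 F [0.9 0.2 0.3]
[0.4515 0.3341 0.27  ] [-0.2114  0.0007  0.0092] len 0.169
[0.4515 0.3341 0.142 ] [0.   0.   0.16] len 0.128
turn to -90: 0.001
```

Call:
send_rows(deltas=[[[-0.045,0,0],0],[[-0.09,0,0],0],[[-0.135,0,0],0],[[-0.18,0,0],0],[[-0.211,0.001,0.01],0]])

```text
clock: 20.28
tool_pos: [0.4521, 0.3353, 0.2703]
orientation: [-179.9, 0.1, -89.9]
force: [0.1, -0.2, 0.6]
opening: 0.07
gripper_force: 0.0
```

Call:
send_rows(deltas=[[[0,0,0.03],0],[[0,0,0.06],0],[[0,0,0.08],0],[[0,0,0.095],0],[[0,0,0.1],0]])

```text
clock: 20.7
tool_pos: [0.451, 0.3312, 0.1868]
orientation: [179.9, -0.1, -90.0]
force: [-0.4, 0.1, 0.5]
opening: 0.0701
gripper_force: 0.0
```

```bash
python3 to.py .4515 .3341 .142
```

```text
t 20.7 pos [0.451  0.3312 0.1868] rpy [ 1.7987e+02 -1.5000e-01 -8.9980e+01] open 0.0701 gf 0.0 F [-0.4  0.1  0.5]
[0.4515 0.3341 0.142 ] [-0.0036 -0.0006  0.056 ] len 0.045
turn to -90: 0.0
```

Call:
send_rows(deltas=[[[-0.001,0,0.018],0],[[-0.002,0,0.034],0],[[-0.002,0,0.047],0],[[-0.002,0,0.054],0],[[-0.002,0,0.057],0]])

```text
clock: 21.12
tool_pos: [0.4517, 0.3333, 0.1428]
orientation: [180.0, -0.0, -90.0]
force: [0.3, -0.5, 1.1]
opening: 0.07
gripper_force: 0.0
```

Call:
send_rows(deltas=[[[0,0,0],0],[[0,0,0],0],[[0,0,0],0],[[0,0,0],0],[[0,0,0],0]], gripper=0.4)

```text
clock: 21.53
tool_pos: [0.4522, 0.334, 0.1441]
orientation: [-179.9, 0.1, -90.0]
force: [1.5, 0.3, 1.8]
opening: 0.0485
gripper_force: 30.0
```

Call:
send_rows(deltas=[[[0,0,0],0],[[0,0,0],0],[[0,0,0],0],[[0,0,0],0],[[0,0,0],0]])

```text
clock: 21.95
tool_pos: [0.4522, 0.334, 0.1439]
orientation: [-179.9, 0.1, -90.0]
force: [1.6, -0.4, 5.2]
opening: 0.0486
gripper_force: 30.0
```

Call:
send_rows(deltas=[[[0,0,-0.03],0],[[0,0,-0.07],0],[[0,0,-0.11],0],[[0,0,-0.15],0],[[0,0,-0.19],0]])

```text
clock: 22.37
tool_pos: [0.4508, 0.3328, 0.2958]
orientation: [179.9, -0.1, -90.0]
force: [0.8, 0.8, -2.4]
opening: 0.0484
gripper_force: 30.0
```

Call:
send_rows(deltas=[[[0.02,0,-0.01],0],[[0.05,0,-0.02],0],[[0.09,0,-0.03],0],[[0.13,0,-0.03],0],[[0.17,0,-0.03],0]])

```text
clock: 22.78
tool_pos: [0.4508, 0.1959, 0.3186]
orientation: [179.9, -0.0, -90.0]
force: [0.1, -0.5, -3.2]
opening: 0.0482
gripper_force: 30.0
```

```bash
python3 to.py .4515 -.2285 .31 .55 -.2276 .31;python3 - <<'E'
from plant import ctrl
from h import *
p=ctrl.snapshot('scene');cv2.imwrite('pics/s4.png',cv2.resize(p['color'][:260,60:420],(720,520))[:,:,::-1])
E
```

```text
t 22.78 pos [0.4508 0.1959 0.3186] rpy [ 1.799e+02 -3.000e-02 -8.995e+01] open 0.0482 gf 30.00046923814807 F [ 0.1 -0.5 -3.2]
[ 0.4515 -0.2285  0.31  ] [ 5.305e-01 -5.000e-04  1.070e-02] len 0.424
[ 0.55   -0.2276  0.31  ] [-0.001  -0.1231  0.    ] len 0.099
turn to -90: 0.001
```

View pics/s4.png

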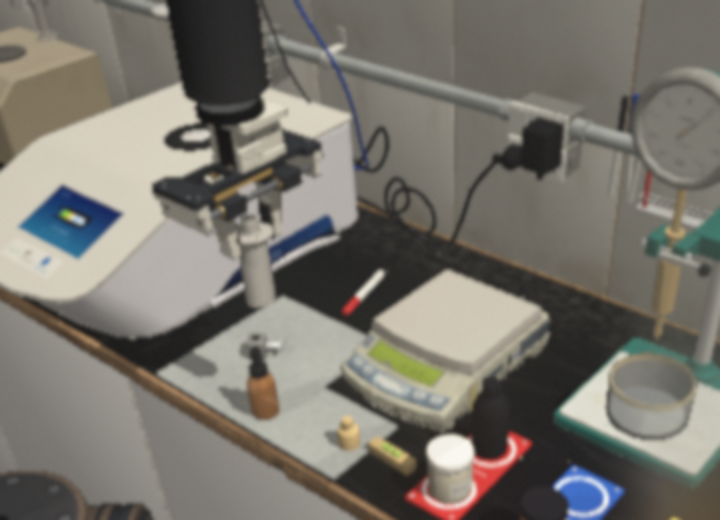

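```bash
cat > held.py <<'E'
import sys
from plant import ctrl
from h import *
t=sys.argv[1];o=ctrl.get_obs();P=np.array(o['tool_pos'])
obs=[]
for n in('scene','top'):
    p=ctrl.snapshot(n);b=best(ctrl,p,t);print(n,b)
    if b:
        m=ctrl.cut_out(p,t)[0]['pixels'];ys,xs=np.nonzero(m);print('rows',ys.min(),ys.max(),'cols',xs.min(),xs.max())
        # silhouette prediction if bottom at pose dz below TCP
        for dz in map(float,sys.argv[2:]):
            z0=P[2]-dz;a=np.linspace(0,6.28,32)
            q=np.vstack([proj(p,np.c_[P[0]+r/1e3*np.cos(a),P[1]+r/1e3*np.sin(a),np.full(32,z0+h/1e3)]) for h,r in PROF[t]])
            print(' dz',dz,'pred cols',q[:,0].min().round(1),q[:,0].max().round(1),'rows',q[:,1].min().round(1),q[:,1].max().round(1))
        cv2.imwrite(f'pics/held_{t}_{n}.png',cv2.resize(p['color'][max(0,ys.min()-45):ys.max()+15,max(0,xs.min()-45):xs.max()+45],None,fx=6,fy=6)[:560,:780,::-1])
E
python3 held.py cup_mid .142 .13
```

```text
scene (array([189.43358779, 131.33587786]), 655, 0.98)
rows 108 154 cols 180 199
 dz 0.142 pred cols 174.6 199.0 rows 107.1 153.8
 dz 0.13 pred cols 173.8 198.4 rows 102.6 149.8
top (array([205.87096774, 209.5483871 ]), 31, 0.67)
rows 206 213 cols 192 209
 dz 0.142 pred cols 185.6 211.2 rows 194.2 218.5
 dz 0.13 pred cols 184.5 210.5 rows 193.2 217.9
```

View pics/held_cup_mid_scene.png

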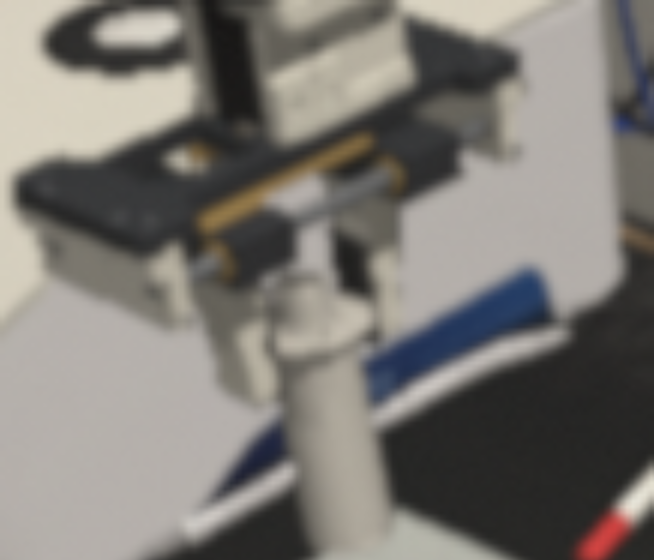

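Run:
```python
from plant import ctrl
from h import *
p=ctrl.snapshot('scene');P=np.array(ctrl.get_obs()['tool_pos'])
for oy in(-.01,0,.01):print(oy,proj(p,[[P[0],P[1]+oy,P[2]-.142+h] for h in(0,.045,.085)]).round(1).tolist())
m=ctrl.cut_out(p,'cup_mid')[0]['pixels']
for r in(124,128,132,136,140,144,148,151):xs=np.nonzero(m[r])[0];print(r,xs.min(),xs.max())
```

```text
-0.01 [[193.4, 149.7], [190.9, 134.4], [188.5, 120.1]]
0 [[190.6, 148.4], [188.1, 133.1], [185.7, 118.8]]
0.01 [[187.9, 147.1], [185.3, 131.8], [182.9, 117.6]]
124 181 194
128 181 194
132 180 194
136 181 195
140 182 196
144 182 196
148 182 197
151 184 195
```

Call:
send_rows(deltas=[[[0.035,-0.008,0],0],[[0.07,-0.016,0],0],[[0.105,-0.024,0],0],[[0.141,-0.033,0],0],[[0.177,-0.041,0],0]])

```text
clock: 23.65
tool_pos: [0.485, 0.0555, 0.3192]
orientation: [180.0, -0.0, -89.9]
force: [0.1, 0.8, -2.1]
opening: 0.0488
gripper_force: 30.0
```

Call:
send_rows(deltas=[[[0.035,-0.008,0],0],[[0.07,-0.016,0],0],[[0.105,-0.024,0],0],[[0.141,-0.033,0],0],[[0.177,-0.041,0],0]])

```text
clock: 24.07
tool_pos: [0.5181, -0.0864, 0.3191]
orientation: [180.0, -0.0, -89.9]
force: [0.7, 1.0, -1.4]
opening: 0.0485
gripper_force: 30.0
```

Call:
send_rows(deltas=[[[0.035,-0.008,0],0],[[0.07,-0.016,0],0],[[0.105,-0.024,0],0],[[0.15,-0.035,0],0],[[0.177,-0.041,0],0]])

```text
clock: 24.48
tool_pos: [0.5514, -0.2293, 0.3186]
orientation: [179.9, -0.0, -90.0]
force: [1.2, 0.6, -1.3]
opening: 0.0488
gripper_force: 30.0
```

```bash
python3 to.py .55 -.2276 .16
```

```text
t 24.48 pos [ 0.5514 -0.2293  0.3186] rpy [ 1.7994e+02 -2.0000e-02 -8.9950e+01] open 0.0488 gf 30.000123662757687 F [ 1.2  0.6 -1.3]
[ 0.55   -0.2276  0.16  ] [-0.0021  0.0017  0.1983] len 0.159
turn to -90: 0.001
```

Call:
send_rows(deltas=[[[0,0,0.03],0],[[0,0,0.07],0],[[0,0,0.11],0],[[0,0,0.14],0],[[0,0.001,0.16],0]])

```text
clock: 24.9
tool_pos: [0.5488, -0.2265, 0.1878]
orientation: [179.8, 0.1, -90.0]
force: [-0.2, -0.1, -1.3]
opening: 0.0489
gripper_force: 30.0
```

Call:
send_rows(deltas=[[[0,0,0.015],0],[[0,0,0.028],0],[[0,0,0.038],0],[[0,0,0.044],0],[[0,0,0.048],0]])

```text
clock: 25.32
tool_pos: [0.5499, -0.227, 0.1525]
orientation: [180.0, -0.0, -89.9]
force: [-0.1, 0.4, -1.6]
opening: 0.0485
gripper_force: 30.0
```

Call:
send_rows(deltas=[[[0,0,0.001],0],[[0,0,0.002],0],[[0,0,0.003],0],[[0,0,0.004],0],[[0,0,0.004],0]])

```text
clock: 25.73
tool_pos: [0.5498, -0.2272, 0.1501]
orientation: [-180.0, -0.0, -90.0]
force: [-0.7, 0.9, -2.3]
opening: 0.0484
gripper_force: 30.0
```

```bash
python3 to.py .55 -.2276 .1495;python3 - <<'E'
from plant import ctrl
from h import *
p=ctrl.snapshot('scene')
for t,g in(('cup_mid',(.55,-.228)),('amber_jar_mid',(.46,-.229))):
    b=best(ctrl,p,t)
    if b:print(t,b,fit(t,[(p,b[0])],.006,g)[0],sil(p,t,g,.006))
E
```

```text
t 25.73 pos [ 0.5498 -0.2272  0.1501] rpy [-179.96   -0.    -89.98] open 0.0484 gf 29.999781913356856 F [-0.7  0.9 -2.3]
[ 0.55   -0.2276  0.1495] [ 0.0004 -0.0003  0.0007] len 0.001
turn to -90: 0.0
cup_mid (array([352.34259259, 236.30324074]), 432, 0.88) [ 0.52957375 -0.24121104] (array([352.05922917, 229.2004375 ]), 750.0)
amber_jar_mid (array([330.89250354, 259.93352192]), 707, 0.69) [ 0.45981464 -0.23001525] (array([330.52634475, 259.66406187]), 780.8125)
```

Call:
send_rows(deltas=[[[0,0,0.001],0],[[0,0,0.002],0],[[0,0,0.002],0],[[0,0,0.002],0],[[0,0,0.002],0]])

```text
clock: 26.3
tool_pos: [0.5497, -0.2272, 0.1482]
orientation: [-180.0, 0.0, -90.0]
force: [0.3, -0.4, -1.1]
opening: 0.0481
gripper_force: 30.0
```

Call:
send_rows(deltas=[[[0,0,0],0],[[0,0,0],0],[[0,0,0],0],[[0,0,0],0],[[0,0,0],0]])

```text
clock: 26.72
tool_pos: [0.5497, -0.2272, 0.1482]
orientation: [-180.0, -0.0, -90.0]
force: [0.4, -0.3, -0.8]
opening: 0.0483
gripper_force: 30.0
```

Call:
send_rows(deltas=[[[0,0,0],0],[[0,0,0],0],[[0,0,0],0],[[0,0,0],0],[[0,0,0.0],0]], gripper=0.75)

```text
clock: 27.13
tool_pos: [0.5497, -0.2272, 0.1483]
orientation: [-180.0, -0.0, -90.0]
force: [-0.2, 0.1, 0.0]
opening: 0.0657
gripper_force: 0.0
```

Call:
send_rows(deltas=[[[0,0,-0.02],0],[[0,0,-0.05],0],[[0,0,-0.09],0],[[0,0,-0.13],0],[[0,0,-0.17],0]])

```text
clock: 27.55
tool_pos: [0.5493, -0.2272, 0.2856]
orientation: [180.0, -0.0, -90.0]
force: [1.0, 0.1, -0.2]
opening: 0.0659
gripper_force: 0.0
```

Call:
send_rows(deltas=[[[-0.04,0.009,0],0],[[-0.08,0.018,0],0],[[-0.12,0.027,0],0],[[-0.16,0.036,0],0],[[-0.2,0.045,0],0]])

```text
clock: 27.97
tool_pos: [0.513, -0.066, 0.2844]
orientation: [-180.0, 0.0, -90.0]
force: [0.4, 0.1, 0.0]
opening: 0.0656
gripper_force: 0.0
```

Call:
send_rows(deltas=[[[-0.04,0.011,0],0],[[-0.08,0.022,0],0],[[-0.12,0.033,0],0],[[-0.16,0.044,0],0],[[-0.2,0.055,0],0]])

```text
clock: 28.38
tool_pos: [0.4687, 0.0942, 0.2845]
orientation: [-180.0, 0.0, -90.0]
force: [0.9, 1.3, -0.6]
opening: 0.0656
gripper_force: 0.0
```

```bash
python3 to.py .4288 .2003 .22 .4288 .2003 .13;python3 - <<'E'
from plant import ctrl
from h import *
p=ctrl.snapshot('scene')
for t,g in(('cup_mid',(.55,-.228)),('green_jar_mid',(.452,-.358))):
    b=best(ctrl,p,t)
    if b:print(t,b,fit(t,[(p,b[0])],.006,g)[0],sil(p,t,g,.006))
q=ctrl.snapshot('top')
for s,b in((p,best(ctrl,p,'dropper_mid')),(q,best(ctrl,q,'dropper_mid'))):
    if b:print(b,fit('dropper_mid',[(s,b[0])],0,(.4288,.2003))[0])
E
```

```text
t 28.38 pos [0.4687 0.0942 0.2845] rpy [-1.7996e+02  2.0000e-02 -8.9970e+01] open 0.0656 gf 0.0 F [ 0.9  1.3 -0.6]
[0.4288 0.2003 0.22  ] [-0.1327  0.0499  0.0806] len 0.13
[0.4288 0.2003 0.13  ] [0.     0.     0.1125] len 0.09
turn to -90: 0.0
cup_mid (array([351.13984962, 229.31278195]), 665, 0.84) [ 0.5482804  -0.22649926] (array([352.05922917, 229.2004375 ]), 750.0)
green_jar_mid (array([378.81065919, 290.04908836]), 713, 0.74) [ 0.45252814 -0.35703087] (array([379.07875649, 290.38278525]), 734.5625)
(array([190.58810573, 192.54185022]), 454, 0.96) [0.43189758 0.20449343]
(array([209.51666667, 225.95555556]), 180, 0.75) [0.4281013  0.19927966]
```

Call:
send_rows(deltas=[[[-0.035,0.013,0],0],[[-0.07,0.026,0],0],[[-0.1,0.038,0.02],0],[[-0.125,0.048,0.05],0],[[-0.133,0.05,0.08],0]])

```text
clock: 29.1
tool_pos: [0.4296, 0.2003, 0.2202]
orientation: [-179.9, 0.1, -90.0]
force: [-0.2, 0.3, -0.8]
opening: 0.0655
gripper_force: 0.0
```

Call:
send_rows(deltas=[[[0,0,0.02],0],[[0,0,0.04],0],[[0,0,0.055],0],[[0,0,0.065],0],[[0,0,0.07],0]])

```text
clock: 29.52
tool_pos: [0.4296, 0.198, 0.1631]
orientation: [179.9, -0.1, -90.1]
force: [0.8, -0.4, 0.8]
opening: 0.0658
gripper_force: 0.0
```

Call:
send_rows(deltas=[[[0,0,0],0],[[0,0,0],0],[[0,0,0],0],[[0,0,0],0],[[0,0,0],0]])

```text
clock: 29.93
tool_pos: [0.4297, 0.1993, 0.1648]
orientation: [-180.0, 0.1, -90.0]
force: [0.2, -0.5, 0.4]
opening: 0.0658
gripper_force: 0.0
```

```bash
python3 to.py .429 .201 .129
```

```text
t 29.93 pos [0.4297 0.1993 0.1648] rpy [-1.7995e+02  5.0000e-02 -8.9970e+01] open 0.0658 gf 0.0 F [ 0.2 -0.5  0.4]
[0.429 0.201 0.129] [-0.0021  0.0008  0.0447] len 0.036
turn to -90: 0.0
```

Call:
send_rows(deltas=[[[-0.001,0.001,0.015],0],[[-0.002,0.001,0.03],0],[[-0.002,0.001,0.039],0],[[-0.002,0.001,0.044],0],[[-0.002,0.001,0.045],0]])

```text
clock: 30.35
tool_pos: [0.4284, 0.2006, 0.1277]
orientation: [180.0, -0.1, -90.0]
force: [-0.1, 0.2, -0.7]
opening: 0.0657
gripper_force: 0.0
```

Call:
send_rows(deltas=[[[0,0,0],0],[[0,0,0],0],[[0,0,0],0],[[0,0,0],0],[[0,0,0],0]], gripper=0.15)

```text
clock: 30.77
tool_pos: [0.4288, 0.2009, 0.1285]
orientation: [-180.0, 0.0, -90.0]
force: [-1.2, -0.2, -0.9]
opening: 0.0381
gripper_force: 0.0
```

Call:
send_rows(deltas=[[[0,0,0],0],[[0,0,0],0],[[0,0,0],0],[[0,0,0],0],[[0,0,0],0]])

```text
clock: 31.18
tool_pos: [0.4287, 0.2009, 0.1284]
orientation: [-180.0, 0.0, -90.0]
force: [-2.0, -1.0, 3.7]
opening: 0.0237
gripper_force: 27.7
```

Call:
send_rows(deltas=[[[0,0,-0.03],0],[[0,0,-0.07],0],[[0,0,-0.11],0],[[0,0,-0.15],0],[[0,0,-0.19],0]])

```text
clock: 31.6
tool_pos: [0.4283, 0.2003, 0.2815]
orientation: [180.0, -0.0, -90.0]
force: [1.0, 1.9, -1.8]
opening: 0.0238
gripper_force: 28.8
```

```bash
python3 to.py .5418 -.3661 .29; python3 held.py dropper_mid .129
```

```text
t 31.6 pos [0.4283 0.2003 0.2815] rpy [ 1.7998e+02 -2.0000e-02 -8.9980e+01] open 0.0238 gf 28.84751162433531 F [ 1.   1.9 -1.8]
[ 0.5418 -0.3661  0.29  ] [ 0.7081 -0.1417 -0.0106] len 0.578
turn to -90: 0.0
scene (array([182.56447689, 147.61800487]), 411, 0.94)
rows 125 163 cols 175 191
 dz 0.129 pred cols 173.0 192.3 rows 121.2 164.7
top None
```

View pics/held_dropper_mid_scene.png

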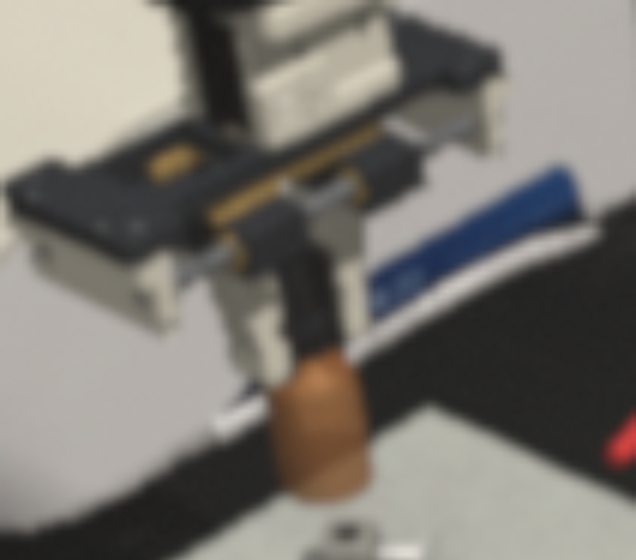

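The picture shows the dropper held upright by its collar. Carrying it to the yellow rear place.

Call:
send_rows(deltas=[[[0.035,-0.007,-0.01],0],[[0.07,-0.014,-0.02],0],[[0.105,-0.021,-0.02],0],[[0.141,-0.028,-0.02],0],[[0.177,-0.035,-0.02],0]])

```text
clock: 32.27
tool_pos: [0.4561, 0.0577, 0.2947]
orientation: [179.9, -0.1, -89.9]
force: [0.2, 0.2, -1.6]
opening: 0.0238
gripper_force: 29.3
```

Call:
send_rows(deltas=[[[0.035,-0.007,0],0],[[0.07,-0.014,0],0],[[0.105,-0.021,0],0],[[0.141,-0.028,0],0],[[0.177,-0.035,0],0]])

```text
clock: 32.68
tool_pos: [0.4842, -0.0839, 0.2944]
orientation: [179.8, -0.0, -90.0]
force: [0.7, 2.2, -0.4]
opening: 0.024
gripper_force: 29.3
```

Call:
send_rows(deltas=[[[0.035,-0.007,0],0],[[0.07,-0.014,0],0],[[0.105,-0.021,0],0],[[0.141,-0.028,0],0],[[0.177,-0.035,0],0]])

```text
clock: 33.1
tool_pos: [0.5123, -0.2254, 0.2941]
orientation: [179.8, 0.0, -90.0]
force: [0.9, 0.7, -1.1]
opening: 0.0237
gripper_force: 29.3
```

Call:
send_rows(deltas=[[[0.035,-0.007,0],0],[[0.07,-0.014,0],0],[[0.105,-0.021,0],0],[[0.145,-0.029,0],0],[[0.177,-0.036,0],0]])

```text
clock: 33.52
tool_pos: [0.5413, -0.3674, 0.2935]
orientation: [179.8, 0.1, -90.0]
force: [0.7, 0.4, -0.1]
opening: 0.0238
gripper_force: 29.3
```

Call:
send_rows(deltas=[[[0,0,0.03],0],[[0,0,0.07],0],[[0,0,0.11],0],[[0,0,0.14],0],[[0,0,0.16],0]])

```text
clock: 33.93
tool_pos: [0.5394, -0.3648, 0.1626]
orientation: [179.6, 0.2, -90.0]
force: [-0.0, 0.1, -0.4]
opening: 0.0235
gripper_force: 29.4
```

Call:
send_rows(deltas=[[[0,0,0],0],[[0,0,0],0],[[0,0,0],0],[[0,0,0],0],[[0,0,0],0]])

```text
clock: 34.35
tool_pos: [0.5423, -0.3658, 0.1695]
orientation: [-179.9, -0.0, -90.0]
force: [0.7, -0.7, -0.1]
opening: 0.0238
gripper_force: 29.4
```

```bash
python3 to.py .5418 -.3661 .1345
```

```text
t 34.35 pos [ 0.5423 -0.3658  0.1695] rpy [-1.7988e+02 -5.0000e-02 -8.9960e+01] open 0.0238 gf 29.366730931797065 F [ 0.7 -0.7 -0.1]
[ 0.5418 -0.3661  0.1345] [0.0004 0.0006 0.0438] len 0.035
turn to -90: 0.0
```

Call:
send_rows(deltas=[[[0,0,0.014],0],[[0,0,0.026],0],[[0,0,0.035],0],[[0,0,0.04],0],[[0,0,0.042],0]])

```text
clock: 34.77
tool_pos: [0.5411, -0.3654, 0.133]
orientation: [179.9, 0.0, -90.0]
force: [-0.3, -0.3, -1.3]
opening: 0.0239
gripper_force: 29.4
```

Call:
send_rows(deltas=[[[0,0,0.001],0],[[0,0,0.002],0],[[0,0,0.002],0],[[0,0,0.002],0],[[0,0,0.002],0]])

```text
clock: 35.18
tool_pos: [0.5419, -0.3657, 0.1333]
orientation: [-180.0, -0.0, -90.0]
force: [0.4, 0.5, -1.4]
opening: 0.0239
gripper_force: 29.4
```

Call:
send_rows(deltas=[[[0,0,0.001],0],[[0,0,0.002],0],[[0,0,0.002],0],[[0,0,0.002],0],[[0,0,0.002],0]])

```text
clock: 35.6
tool_pos: [0.5421, -0.3658, 0.1325]
orientation: [-179.9, -0.0, -90.0]
force: [-0.8, 1.7, 5.4]
opening: 0.0231
gripper_force: 29.9
```

Call:
send_rows(deltas=[[[0,0,0],0],[[0,0,0],0],[[0,0,0],0],[[0,0,0],0],[[0,0,0],0]])

```text
clock: 36.02
tool_pos: [0.5421, -0.3658, 0.1325]
orientation: [-179.9, -0.0, -90.0]
force: [-0.7, 0.7, 5.9]
opening: 0.0237
gripper_force: 29.9
```

Call:
send_rows(deltas=[[[0,0,-0.001],0],[[0,0,-0.001],0],[[0,0,-0.001],0],[[0,0,-0.001],0],[[0,0,-0.001],0]], gripper=0.6)

```text
clock: 36.43
tool_pos: [0.5416, -0.3655, 0.1319]
orientation: [180.0, 0.0, -90.0]
force: [-0.4, -0.0, 0.4]
opening: 0.0496
gripper_force: 0.0
```

Call:
send_rows(deltas=[[[0,0,0],0],[[0,0,0],0],[[0,0,0],0],[[0,0,0],0],[[0,0,0],0]])

```text
clock: 36.85
tool_pos: [0.5417, -0.3656, 0.1322]
orientation: [-180.0, -0.0, -90.0]
force: [0.0, -0.1, 0.3]
opening: 0.0523
gripper_force: 0.0
```

Call:
send_rows(deltas=[[[0,0,-0.02],0],[[0,0,-0.06],0],[[0,0,-0.1],0],[[0,0,-0.15],0],[[0,0,-0.19],0]])

```text
clock: 37.27
tool_pos: [0.5417, -0.3658, 0.287]
orientation: [-179.9, -0.1, -90.0]
force: [1.2, -1.0, 0.1]
opening: 0.0526
gripper_force: 0.0
```

Call:
send_rows(deltas=[[[-0.035,0.008,0],0],[[-0.07,0.016,0],0],[[-0.105,0.024,0],0],[[-0.141,0.031,0],0],[[-0.177,0.038,0],0]])

```text
clock: 37.68
tool_pos: [0.5106, -0.2229, 0.2843]
orientation: [-180.0, 0.0, -90.0]
force: [0.6, -0.1, -0.0]
opening: 0.0525
gripper_force: 0.0
```

Call:
send_rows(deltas=[[[-0.035,0.008,0],0],[[-0.07,0.016,0],0],[[-0.105,0.024,0],0],[[-0.141,0.031,0],0],[[-0.177,0.038,0],0]])

```text
clock: 38.1
tool_pos: [0.4802, -0.0812, 0.2844]
orientation: [-180.0, 0.0, -90.0]
force: [0.4, -0.3, -0.3]
opening: 0.0526
gripper_force: 0.0
```

```bash
python3 to.py .4503 .0638 .28
cat > m2.py <<'E'
from plant import ctrl
from h import *
Z={'amber_jar_mid':.006,'green_jar_mid':.006,'cup_mid':.006,'dropper_mid':.006,'weight_mid':0,'white_jar_mid':.006,'black_bottle_mid':.006}
G={'amber_jar_mid':(.46,-.229),'green_jar_mid':(.452,-.358),'cup_mid':(.55,-.2275),'dropper_mid':(.542,-.366),'weight_mid':(.45,.064),'white_jar_mid':(.462,-.0955),'black_bottle_mid':(.5516,-.09)}
import sys
if len(sys.argv)>1: Z['weight_mid']=.071;G['weight_mid']=(.46,-.229)
for n in('scene','top'):
    p=ctrl.snapshot(n)
    for t in G:
        b=best(ctrl,p,t,sil(p,t,G[t],Z[t])[0])
        if b:print(n,t,b[0].round(1),'area',b[1],round(sil(p,t,G[t],Z[t])[1]),'c%.2f'%b[2],fit(t,[(p,b[0])],Z[t],G[t])[0].round(4))
E
python3 m2.py
```

```text
t 38.1 pos [ 0.4802 -0.0812  0.2844] rpy [-1.7996e+02  1.0000e-02 -8.9980e+01] open 0.0526 gf 0.0 F [ 0.4 -0.3 -0.3]
[0.4503 0.0638 0.28  ] [-0.1813  0.0373  0.0055] len 0.148
turn to -90: 0.0
scene amber_jar_mid [330.8 260. ] area 763 781 c0.65 [ 0.4596 -0.2299]
scene green_jar_mid [378.6 289.8] area 695 735 c0.80 [ 0.4529 -0.3564]
scene cup_mid [351.4 229.5] area 691 748 c0.84 [ 0.5482 -0.2273]
scene dropper_mid [403.  263.9] area 601 632 c0.76 [ 0.5415 -0.3667]
scene weight_mid [233.8 216.6] area 158 177 c0.44 [0.4509 0.0651]
scene white_jar_mid [284.2 233.8] area 667 775 c0.72 [ 0.4621 -0.0933]
scene black_bottle_mid [304.7 210.1] area 613 732 c0.95 [ 0.5493 -0.0913]
top amber_jar_mid [358.1 217.8] area 348 361 c0.70 [ 0.4613 -0.2314]
top green_jar_mid [401.6 221.8] area 293 324 c0.61 [ 0.4535 -0.3591]
top dropper_mid [403.6 191.7] area 241 248 c0.50 [ 0.5424 -0.3666]
top weight_mid [256.7 220.2] area 86 91 c0.44 [0.4505 0.0632]
```

Run:
```python
from plant import ctrl
from h import *
p=ctrl.snapshot('scene');q=cv2.imread('pics/top0.png')[:,:,::-1]
a=cv2.resize(p['color'][165:245,215:295],(400,400),interpolation=2);b=cv2.resize(q[170:240,230:300],(400,400),interpolation=2)
cv2.imwrite('pics/w.png',np.hstack([a,b])[:,:,::-1])
q=ctrl.snapshot('top')
for z in(0,.05,.08):print(z,ray(q,[[232,196],[258,196],[285,193],[266,217],[266,222]],z)[:,:2].round(3).tolist())
```

```text
0 [[0.525, 0.141], [0.527, 0.062], [0.538, -0.019], [0.463, 0.036], [0.448, 0.036]]
0.05 [[0.516, 0.136], [0.517, 0.06], [0.528, -0.018], [0.456, 0.035], [0.442, 0.034]]
0.08 [[0.51, 0.132], [0.512, 0.059], [0.523, -0.018], [0.452, 0.034], [0.438, 0.034]]
```

View pics/w.png

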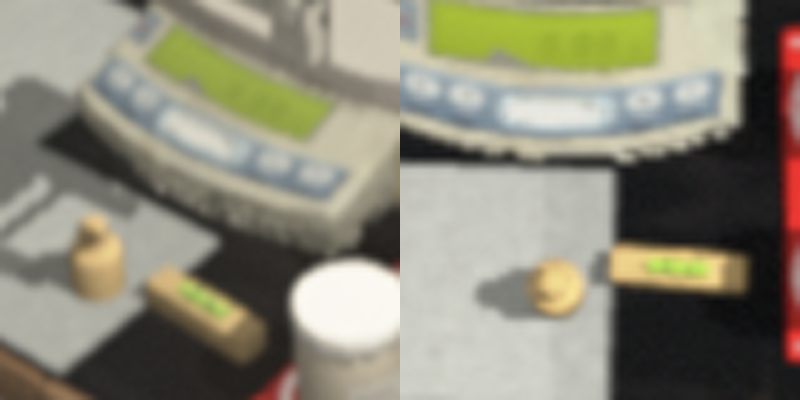

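The pictures show the weight standing alone with the level about 28 mm to its right. The balance's low front lip (~30 mm) starts at x≈0.525, below the gripper body, so yaw -90 works.

Call:
send_rows(deltas=[[[-0.04,0.008,0],0],[[-0.08,0.016,0],0],[[-0.12,0.024,0],0],[[-0.16,0.033,0],0],[[-0.1815,0.037,0],0]])

```text
clock: 39.42
tool_pos: [0.4505, 0.065, 0.2844]
orientation: [-180.0, 0.0, -89.9]
force: [-0.3, 0.1, -0.4]
opening: 0.0525
gripper_force: 0.0
```

Call:
send_rows(deltas=[[[0,0,0.03],0],[[0,0,0.08],0],[[0,0,0.12],0],[[0,0,0.15],0],[[0,0,0.17],0]])

```text
clock: 39.83
tool_pos: [0.45, 0.0624, 0.1458]
orientation: [179.9, -0.1, -90.0]
force: [0.3, -0.3, -0.3]
opening: 0.0527
gripper_force: 0.0
```

Call:
send_rows(deltas=[[[0,0,0.0],0],[[0,0,0.0],0],[[0,0,0.0],0],[[0,0,0.0],0],[[0,0,0.0],0]])

```text
clock: 40.25
tool_pos: [0.4518, 0.0631, 0.1494]
orientation: [-179.9, 0.1, -90.0]
force: [0.0, -1.0, -0.6]
opening: 0.0524
gripper_force: 0.0
```

```bash
python3 to.py .4505 .064 .074
```

```text
t 40.25 pos [0.4518 0.0631 0.1494] rpy [-1.7988e+02  7.0000e-02 -8.9970e+01] open 0.0524 gf 0.0 F [ 0.  -1.  -0.6]
[0.4505 0.064  0.074 ] [-0.0011  0.0016  0.0943] len 0.075
turn to -90: 0.0
```

Call:
send_rows(deltas=[[[0,0.001,0.03],0],[[-0.001,0.001,0.06],0],[[-0.001,0.001,0.08],0],[[-0.001,0.001,0.09],0],[[-0.001,0.001,0.094],0]])

```text
clock: 40.67
tool_pos: [0.4502, 0.0634, 0.0725]
orientation: [180.0, -0.0, -90.0]
force: [0.1, -0.4, -0.0]
opening: 0.0525
gripper_force: 0.0
```

Call:
send_rows(deltas=[[[0,0,0],0],[[0,0,0],0],[[0,0,0],0],[[0,0,0],0],[[0,0,0],0]], gripper=0.15)

```text
clock: 41.08
tool_pos: [0.4506, 0.0638, 0.0737]
orientation: [-179.9, 0.0, -90.0]
force: [-2.4, 0.8, 4.1]
opening: 0.0271
gripper_force: 29.9
```

Call:
send_rows(deltas=[[[0,0,0],0],[[0,0,0],0],[[0,0,0],0],[[0,0,0],0],[[0,0,0],0]])

```text
clock: 41.5
tool_pos: [0.4506, 0.0638, 0.0737]
orientation: [-179.9, 0.0, -90.0]
force: [-1.2, -0.3, 7.2]
opening: 0.0266
gripper_force: 30.0
```

Call:
send_rows(deltas=[[[0,0,-0.03],0],[[0,0,-0.08],0],[[0,0,-0.13],0],[[0,0,-0.18],0],[[0,0,-0.23],0]])

```text
clock: 41.92
tool_pos: [0.4495, 0.0632, 0.2591]
orientation: [180.0, 0.0, -90.0]
force: [2.0, 1.0, -2.0]
opening: 0.0264
gripper_force: 29.9
```

```bash
python3 to.py .4607 -.2293 .26; python3 held.py weight_mid .074
```

```text
t 41.92 pos [0.4495 0.0632 0.2591] rpy [ 1.7999e+02  1.0000e-02 -8.9980e+01] open 0.0264 gf 29.857124718400883 F [ 2.  1. -2.]
[ 0.4607 -0.2293  0.26  ] [ 0.3656 -0.0138 -0.0012] len 0.293
turn to -90: 0.0
scene (array([229.65546218, 158.06722689]), 119, 0.71)
rows 149 166 cols 226 234
 dz 0.074 pred cols 221.2 234.6 rows 147.4 168.4
top None
```

View pics/held_weight_mid_scene.png

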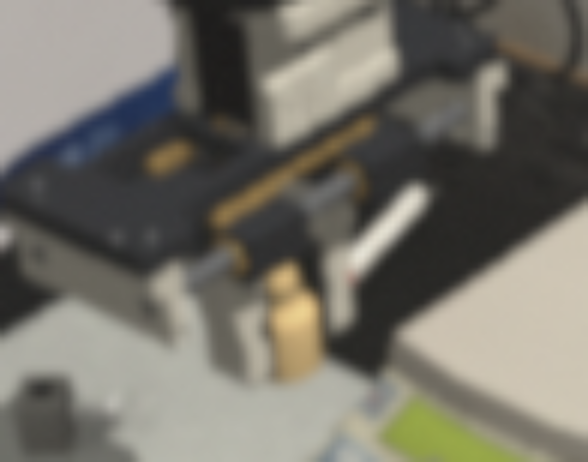

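Call:
send_rows(deltas=[[[0.03,-0.001,-0.005],0],[[0.07,-0.002,-0.01],0],[[0.11,-0.004,-0.01],0],[[0.15,-0.006,-0.01],0],[[0.19,-0.007,-0.01],0]])

```text
clock: 42.58
tool_pos: [0.455, -0.0898, 0.2632]
orientation: [179.8, -0.0, -89.9]
force: [0.2, 0.8, -1.0]
opening: 0.027
gripper_force: 29.9
```

Call:
send_rows(deltas=[[[0.04,-0.001,0],0],[[0.08,-0.003,0],0],[[0.12,-0.005,0],0],[[0.16,-0.006,0],0],[[0.1755,-0.007,0],0]])

```text
clock: 43.0
tool_pos: [0.4605, -0.2316, 0.2625]
orientation: [179.7, 0.0, -90.1]
force: [1.4, -0.3, -2.1]
opening: 0.0265
gripper_force: 29.9
```

Call:
send_rows(deltas=[[[0,0,0.02],0],[[0,0,0.05],0],[[0,0,0.08],0],[[0,0,0.1],0],[[0,0,0.11],0]])

```text
clock: 43.42
tool_pos: [0.4591, -0.2285, 0.1727]
orientation: [179.6, 0.1, -90.0]
force: [-0.7, -0.7, -1.9]
opening: 0.0267
gripper_force: 29.9
```

Call:
send_rows(deltas=[[[0,0,0],0],[[0,0,0],0],[[0,0,0],0],[[0,0,0],0],[[0,0,0],0]])

```text
clock: 43.83
tool_pos: [0.4621, -0.2288, 0.1779]
orientation: [-179.9, -0.0, -90.0]
force: [0.9, 0.1, -1.5]
opening: 0.0268
gripper_force: 29.9
```

```bash
python3 to.py .4607 -.2293 .146; python3 m2.py w
```

```text
t 43.83 pos [ 0.4621 -0.2288  0.1779] rpy [-1.799e+02 -1.000e-02 -8.996e+01] open 0.0268 gf 29.857716366823297 F [ 0.9  0.1 -1.5]
[ 0.4607 -0.2293  0.146 ] [0.0006 0.0018 0.0399] len 0.032
turn to -90: 0.0
scene amber_jar_mid [331.3 259.8] area 711 781 c0.67 [ 0.4607 -0.2305]
scene green_jar_mid [378.9 289.8] area 696 735 c0.72 [ 0.4532 -0.3569]
scene cup_mid [351.8 232.2] area 596 748 c0.91 [ 0.5409 -0.2329]
scene dropper_mid [402.9 264. ] area 578 632 c0.87 [ 0.541  -0.3666]
scene weight_mid [336.  236.9] area 72 247 c0.59 [ 0.4862 -0.2229]
scene white_jar_mid [284.3 234.1] area 649 775 c0.64 [ 0.4613 -0.0942]
scene black_bottle_mid [304.6 199. ] area 257 732 c0.75 [ 0.5846 -0.0652]
top amber_jar_mid [351.  217.2] area 49 361 c0.52 [ 0.4627 -0.2109]
top green_jar_mid [401.8 223.3] area 252 324 c0.79 [ 0.4493 -0.3595]
```

Call:
send_rows(deltas=[[[0,0.001,0.012],0],[[0.001,0.001,0.023],0],[[0.001,0.001,0.031],0],[[0.001,0.001,0.036],0],[[0.001,0.001,0.039],0]])

```text
clock: 45.05
tool_pos: [0.4604, -0.2296, 0.1446]
orientation: [179.9, 0.0, -90.0]
force: [-0.7, 0.1, -1.8]
opening: 0.0272
gripper_force: 29.9
```

Call:
send_rows(deltas=[[[0,0,0.001],0],[[0,0,0.001],0],[[0,0,0.001],0],[[0,0,0.001],0],[[0,0,0.001],0]])

```text
clock: 45.47
tool_pos: [0.461, -0.2297, 0.1453]
orientation: [-180.0, -0.0, -90.0]
force: [-0.9, 0.0, -1.9]
opening: 0.0269
gripper_force: 29.9
```

Call:
send_rows(deltas=[[[0,0,0.001],0],[[0,0,0.001],0],[[0,0,0.0015],0],[[0,0,0.0015],0],[[0,0,0.0015],0]])

```text
clock: 45.88
tool_pos: [0.4608, -0.2296, 0.1438]
orientation: [-180.0, -0.0, -90.0]
force: [-0.0, 0.6, -2.0]
opening: 0.0268
gripper_force: 29.9
```

Call:
send_rows(deltas=[[[0,0,0.0],0],[[0,0,0.0],0],[[0,0,0.0],0],[[0,0,0.0],0],[[0,0,0.0],0]])

```text
clock: 46.3
tool_pos: [0.4608, -0.2296, 0.1437]
orientation: [180.0, -0.0, -90.0]
force: [-0.1, 0.6, -2.7]
opening: 0.0271
gripper_force: 29.9
```

Call:
send_rows(deltas=[[[0,0,0.001],0],[[0,0,0.001],0],[[0,0,0.0015],0],[[0,0,0.0015],0],[[0,0,0.0015],0]])

```text
clock: 46.72
tool_pos: [0.4608, -0.2297, 0.1426]
orientation: [-180.0, -0.0, -90.0]
force: [-0.1, -0.1, -0.4]
opening: 0.0267
gripper_force: 29.9
```

Call:
send_rows(deltas=[[[0,0,0.0],0],[[0,0,0.0],0],[[0,0,0.0],0],[[0,0,0.0],0],[[0,0,0.0],0]])

```text
clock: 47.13
tool_pos: [0.4609, -0.2297, 0.1426]
orientation: [-180.0, -0.0, -90.0]
force: [-0.2, -0.8, 0.6]
opening: 0.027
gripper_force: 29.9
```

Contact. Release, rise and check.

Call:
send_rows(deltas=[[[0,0,0],0],[[0,0,0],0],[[0,0,0],0],[[0,0,0],0],[[0,0,0],0]], gripper=0.6)

```text
clock: 47.55
tool_pos: [0.4609, -0.2296, 0.1426]
orientation: [-180.0, -0.0, -90.0]
force: [0.2, 0.5, -0.2]
opening: 0.0511
gripper_force: 0.0
```

Call:
send_rows(deltas=[[[0,0,0],0],[[0,0,0],0],[[0,0,0],0],[[0,0,0],0],[[0,0,0],0]])

```text
clock: 47.97
tool_pos: [0.4608, -0.2297, 0.1426]
orientation: [-180.0, -0.0, -90.0]
force: [-0.3, 0.5, -0.2]
opening: 0.0524
gripper_force: 0.0
```

Call:
send_rows(deltas=[[[0,0,-0.02],0],[[0,0,-0.05],0],[[0,0,-0.09],0],[[0,0,-0.13],0],[[0,0,-0.18],0]])

```text
clock: 48.38
tool_pos: [0.4598, -0.2294, 0.2867]
orientation: [179.8, 0.0, -90.0]
force: [0.6, 0.3, 0.0]
opening: 0.0527
gripper_force: 0.0
```

Call:
send_rows(deltas=[[[-0.04,0,0],0],[[-0.08,0,0],0],[[-0.12,0,0],0],[[-0.16,0,0],0],[[-0.2,0,0],0]])

```text
clock: 48.8
tool_pos: [0.4604, -0.0684, 0.2868]
orientation: [-180.0, 0.0, -90.0]
force: [0.6, 0.9, -0.5]
opening: 0.0523
gripper_force: 0.0
```

Call:
send_rows(deltas=[[[-0.04,0,0],0],[[-0.08,0,0],0],[[-0.12,0,0],0],[[-0.16,0,0],0],[[-0.2,0,0],0]])

```text
clock: 49.22
tool_pos: [0.4603, 0.0919, 0.2868]
orientation: [-180.0, 0.0, -90.0]
force: [0.9, 0.6, 0.2]
opening: 0.0522
gripper_force: 0.0
```

```bash
python3 m2.py w
python3 - <<'E'
from plant import ctrl
import cv2,numpy as np
p=ctrl.snapshot('scene')['color'][180:320,260:430];q=ctrl.snapshot('top')['color'][160:300,270:440]
cv2.imwrite('pics/fin.png',cv2.resize(np.hstack([p,q]),(800,330),interpolation=2)[:,:,::-1])
E
```

```text
scene amber_jar_mid [330.5 262.3] area 560 781 c0.89 [ 0.4531 -0.2334]
scene green_jar_mid [378.6 289.7] area 723 735 c0.65 [ 0.453  -0.3563]
scene dropper_mid [402.7 263.8] area 595 632 c0.64 [ 0.5415 -0.366 ]
scene weight_mid [332.2 245. ] area 204 247 c0.58 [ 0.4599 -0.2303]
scene white_jar_mid [284.6 234.2] area 686 775 c0.76 [ 0.4619 -0.095 ]
scene black_bottle_mid [305.1 210.1] area 677 732 c0.74 [ 0.5501 -0.0919]
top amber_jar_mid [357.  218.7] area 238 361 c0.81 [ 0.4588 -0.2283]
top green_jar_mid [401.7 222.1] area 307 324 c0.84 [ 0.4529 -0.3593]
top cup_mid [359.1 185.1] area 339 364 c0.73 [ 0.5499 -0.2278]
top dropper_mid [404.1 191.3] area 227 248 c0.79 [ 0.5436 -0.3681]
top white_jar_mid [311.5 215.8] area 331 377 c0.74 [ 0.4637 -0.0966]
top black_bottle_mid [310.2 185.9] area 265 311 c0.52 [ 0.551  -0.0912]
```

View pics/fin.png

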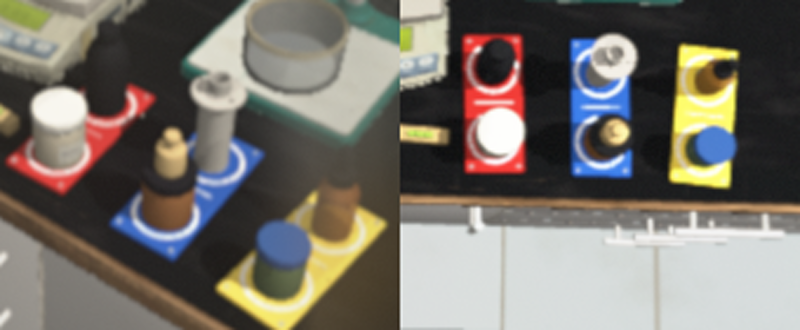

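The final pictures show all five items upright on their places: weight on the black lid (scene crop ~(170,150)), cup and dropper behind, references untouched.

```bash
python3 -c "
from plant import ctrl
print(ctrl.close_job())"
```

```text
the job is handed in; nothing more can be done
None
```

The job is handed in with no verdict returned: my last camera check, good to about 2 mm, showed both jars, the cup and the dropper bottle on their places, the brass weight upright mid-lid on the amber jar, and the white jar and black bottle unmoved.

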